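# Pack the specimen carton and close its flaps

### The arm

A 6-joint arm with a two-finger parallel gripper is mounted at the origin on a cart in front of the work surface, level with it; the furniture and walls round the work are solid. World frame = base frame: x ahead of the robot, y to its left, z up, the work surface at z = 0. Lengths are in m, angles in rad, forces in N, time in s.
With the tool pointing down it reaches from about 0.35 to 0.775 m from the base axis. Payload 7.3 kg.
Tool frame: the origin (TCP) lies between the finger pads; the fingertips stand robot.tcp_to_tips ahead of it and the grasp point (between the pads) lies 2 mm behind it (robot.tcp_to_tips is the distance from the TCP to the fingertips, in m); y points along the fingers, x is the direction in which the jaws open and shut, and the axes are right-handed (so a half turn about y gives the same grasp; the last joint's range is limited). The gripper opens to 92 mm and grips with 3 to 60 N. Pads are 19 mm wide; open, the fingers measure 130 mm over their backs; the gripper's body (75 mm by 190 mm) begins 47 mm behind the grasp point.
Start: joints at [-1.457, 0.342, 1.524, -0, 1.275, -0.146], TCP at [0.135, -0.507, 0.244] pointing down, gripper open.
Joint ranges: [-2.53, 2.53], [-0.77, 2.02], [0.04, 2.7], [-1, 4.14], [0.28, 2.66], [-3.11, 3.11]. Speed limits (rad/s): [2.57, 2.57, 3.14, 3.14, 3.14, 3.14].

### API

Orientations are given as [roll, pitch, yaw] about the fixed x, y, z axes, in that order (R = Rz(yaw) Ry(pitch) Rx(roll)).
In Python, from cell import status, read_camera, get_calibration, robot gives the robot as it stands.
- The arm moves only by the shell command python3 -m creep 'ROWS' [FORCE]. ROWS is JSON, a list of rows, each an object of numbers: "dx", "dy", "dz": the shift along the tool's x, y, z in m; "rx", "ry", "rz": the turn, a rotation vector about the tool's x, y, z in rad; "gripper": the opening, from 0 (shut) to 1 (fully open). A call has 1 to 20 rows; each row is the pose to reach, as a shift and turn from the pose commanded when the call began, along the tool's axes at that moment; what a row does not reach only later rows make up. A row lasts 1/8 s, in which the tool goes at most 62.5 mm and 10.7 degrees, less where a joint would pass 70% of its speed; a pose out of reach is approached as far as the arm can. A call with a gripper value outside its range is refused whole. The fingers move at their own pace and stop on an object; FORCE is the grip in N (left out, the last holds). Time passes only in rows, so rows that repeat a pose let the fingers close. It gives the time, the measured TCP pose, the force and the opening at its end, in the units of the state.
- status.observe(): the state, without advancing time (a new reading comes with each control period).
- read_camera(name): name is "scene" or "top"; returns (picture, depth): 384x512x3 uint8, red, green, blue; 384x512 float32, m along the optical axis (not along the pixel's ray), 0 where there is no reading.
- get_calibration(name): a dict with "fx", "fy", "cx", "cy" (pixels), "xyz" and "rotation" of the camera in the world. Camera axes: x right, y down, z forward; pixel columns grow to the right and rows downward; lengths in m; the calibration is good to about 2 mm. A picture is of the moment at which its call begins. get_calibration takes no time and is no camera call.
- robot.hand_in(): hands the job in, once; it reports no verdict.
The state is a dict: "time": time; "qpos": joint angles; "qvel": joint speeds; "joint_efforts": joint torques, N m; "tool_pos": TCP position; "tool_rot": TCP orientation; "contact_force": force on the tool from outside, world axes, zero at the start; "torque": the same for the moment, N m; "opening": finger opening in m.
Only numpy, scipy, OpenCV 4.12 (cv2) and the standard library are available. Lean on these libraries where they do the work, as an engineer would, in place of code of your own. Each camera call takes 0.05 s, during which the arm holds its last target.

### The job

Pack the open carton for dispatch: stand every specimen jar upright on the carton's floor, and pull the thick marker pen out of the pen stand and lay it in beside them, below the rim (not on top of the jars). Then, with everything inside, close the carton: fold the two short end flaps down flat first, and after them the two long flaps down flat over them. Leave the slide box and the petri dish where they are.

Things in the scene. Friction and masses are not known exactly. Their poses are not given: they have to be found in the camera images.
- carton: open cardboard carton fixed to the worktop, outside 138 (x) x 208 (y) x 84 mm high, inside 130 x 200 x 80 mm; walls and floor 4 mm. Origin at the centre of its underside; x runs across the carton (roughly away from the robot), y along it, z up. Four flaps 4 mm thick are hinged on its walls. They pass through one another if folded in the wrong order, which counts as failure
- flap_short_l (a joint): short end flap on the carton's +y wall (robot's left), 128 mm wide, 52 mm from hinge to free edge, hinge line at carton y = +102 mm, z = 86 mm. Value in rad: 0 = folded in, level over the opening; pi/2 = straight up; starts splayed outward at 2.1 to 2.45, stops at 2.9. Stiff hinge (0.05 N m): it stays where left; push it over from outside, then press it down
- flap_short_r (a joint): short end flap on the carton's -y wall (robot's right), 128 mm wide, 52 mm from hinge to free edge, hinge line at carton y = -102 mm, z = 86 mm. Value in rad: 0 = folded in, level over the opening; pi/2 = straight up; starts splayed outward at 2.1 to 2.45, stops at 2.9. Stiff hinge (0.05 N m): it stays where left; push it over from outside, then press it down
- flap_long_far (a joint): long flap on the carton's +x wall (far side), 206 mm wide, 66 mm from hinge to free edge, hinge line at carton x = +67 mm, z = 90 mm. Value in rad: 0 = folded in, level over the opening; pi/2 = straight up; starts splayed outward at 2.1 to 2.45, stops at 2.9. Stiff hinge (0.05 N m): it stays where left; push it over from outside, then press it down
- flap_long_near (a joint): long flap on the carton's -x wall (near side), 206 mm wide, 66 mm from hinge to free edge, hinge line at carton x = -67 mm, z = 90 mm. Value in rad: 0 = folded in, level over the opening; pi/2 = straight up; starts splayed outward at 2.1 to 2.45, stops at 2.9. Stiff hinge (0.05 N m): it stays where left; push it over from outside, then press it down
- flap_short_l_edge (a point): middle of the free edge of flap_short_l
- flap_short_r_edge (a point): middle of the free edge of flap_short_r
- flap_long_far_edge (a point): middle of the free edge of flap_long_far
- flap_long_near_edge (a point): middle of the free edge of flap_long_near
- jar_a: round screw-lid specimen jar, 54 mm in diameter, 72 mm tall, about 0.27 kg; origin at the centre of its underside, z up its axis. It stands upright on the worktop, its weight low. May be absent: two or three of the three jars are there
- jar_b: round screw-lid specimen jar, 54 mm in diameter, 72 mm tall, about 0.27 kg; origin at the centre of its underside, z up its axis. It stands upright on the worktop, its weight low. May be absent: two or three of the three jars are there
- jar_d: round screw-lid specimen jar, 54 mm in diameter, 72 mm tall, about 0.27 kg; origin at the centre of its underside, z up its axis. It stands upright on the worktop, its weight low. May be absent: two or three of the three jars are there
- pen_stand: grey pen stand fixed to the worktop: a block 60 x 60 x 70 mm high with one square pocket in the middle, 25 mm wide and 64 mm deep, open at the top, in which the marker stands. Origin at the centre of its underside, z up, x and y square to its sides
- microscope: microscope on its riser, furniture, 0.53 m tall, filling about x 0.48 to 0.78, y -0.32 to 0.0 in the world: it stands between the jars and the carton, so go round in front of it
- marker_mid (a point): middle of the marker pen, on its axis: a straight round marker 124 mm long, 19 mm in diameter, 18 g, x along its length. At the start it stands (x up, leaning a few degrees at most) in a pocket of the pen stand with its top about 130 mm above the worktop, 60 mm of it above the stand
- slide_box: flat slide box 175 x 69 x 36 mm, bystander, left near the worktop's edge; origin at the centre of its underside
- petri: petri dish, 61 mm in diameter, 15 mm high, bystander to the right; origin at the centre of its underside
There are look-alikes about, which are no part of the job. There is more than one size of the jar_a; the one meant has the size given above.

How it is judged:
On the way, in this order (a step that is already met when the one before it is completed fails the run):
1. every jar stands in the carton and the marker lies in it below the rim (x of marker_mid in the frame of carton between -0.063 and 0.063 m and y of marker_mid in the frame of carton between -0.098 and 0.098 m and z of marker_mid in the frame of carton between 0 and 0.06 m and x of jar_a in the frame of carton between -0.055 and 0.055 m and y of jar_a in the frame of carton between -0.09 and 0.09 m and z of jar_a in the frame of carton between -0.002 and 0.016 m and angle between each of jar_a, jar_b, jar_d's own z axis and vertical below 0.3 rad and x of jar_b in the frame of carton between -0.055 and 0.055 m and y of jar_b in the frame of carton between -0.09 and 0.09 m and z of jar_b in the frame of carton between -0.002 and 0.016 m and x of jar_d in the frame of carton between -0.055 and 0.055 m and y of jar_d in the frame of carton between -0.09 and 0.09 m and z of jar_d in the frame of carton between -0.002 and 0.016 m), for 0.2 s.
2. both short flaps are folded down flat (value of joint each of flap_short_l, flap_short_r below 0.12 rad), for 0.2 s.
3. both long flaps are folded down flat over them (all of step 2 and value of joint each of flap_long_far, flap_long_near below 0.12 rad), for 0.2 s.
At the end, for the whole second after the job is handed in: Every jar that is there stands on the carton's floor inside the walls, upright to within 0.3 rad and at rest; the marker's middle is inside the carton and less than 60 mm above its underside; all four flaps are within 0.12 rad of level (all of step 1 and all of step 3 and linear speed of each of jar_a, jar_b, jar_d below 0.02 m/s); the robot touches nothing.
It fails at once if a long flap is folded in (below 1.0 rad) while a short flap is still up (above 0.4 rad) (value of joint any of flap_long_far, flap_long_near below 1 rad and value of joint any of flap_short_l, flap_short_r above 0.4 rad).
It fails at once if the slide box is moved more than 3 cm (distance of slide_box from where it was at the start of the episode above 0.03 m).
It fails at once if the petri dish is moved more than 3 cm (distance of petri from where it was at the start of the episode above 0.03 m).
Of jar_a, jar_b, jar_d only 2 to 3 are there at a start; the rules pass over those that are not, and their reading is None.
At some moment in a run one of jar_a, jar_b, jar_d may be knocked a few centimetres aside while the robot is not near it.
It also fails if it takes over 210 s, if anything falls off the work surface, if the arm or the gripper's body presses on something with over 40 N, if the wrist force passes 120 N, or if a joint passes its speed limit or range.

## Working session

There is one attempt and no reset: what is moved stays moved. The work goes in short steps, Python scripts to look and compute and a shell command to move; the robot and the scene stay as the last step left them, time stands still between calls to the robot, and variables do not carry over. Pictures are saved under pics/ and viewed, and the job is handed in when it is done.

```bash
ls; mkdir -p pics; python3 - <<'E'
from cell import status, read_camera, get_calibration, robot
import cv2
s=status.observe(); print(s); print(robot.tcp_to_tips)
for n in("scene","top"):
    p,d=read_camera(n); import numpy as np
    cv2.imwrite(f"pics/{n}0.png",cv2.resize(p[:,:,::-1],(800,600),interpolation=cv2.INTER_CUBIC)); np.savez(f"{n}0.npz",p=p,d=d)
    print(n,get_calibration(n))
E
```

```text
pics
{'time': 0.0, 'qpos': array([-1.45702119e+00,  3.42715929e-01,  1.52504309e+00,  1.34945340e-05,
        1.27534609e+00, -1.46017047e-01]), 'qvel': array([-7.94146526e-05, -6.55815182e-05, -1.46161708e-04, -1.58066779e-03,
       -1.89466055e-06, -5.07262286e-04]), 'joint_efforts': array([-2.41495372e-04, -4.31239772e+01, -2.44220835e+01,  7.16014858e-02,
        5.59158681e-02, -1.35685577e-04]), 'tool_pos': array([ 0.13483522, -0.5069995 ,  0.24303935]), 'tool_rot': array([-1.57056350e+00,  1.49448370e-03, -1.31100791e+00]), 'contact_force': array([0.13754586, 0.80639791, 0.15761084]), 'torque': array([0.01042652, 0.00076765, 0.01432902]), 'opening': 0.0917940431991913}
0.017
scene {'fx': 442.4712220303112, 'fy': 442.4712220303112, 'cx': 256.5226760768612, 'cy': 189.15301789329988, 'xyz': array([-0.26863043, -1.21454147,  1.24131556]), 'rotation': array([-2.25893324, -0.00353494, -0.57599096])}
top {'fx': 492.44376770651644, 'fy': 492.44376770651644, 'cx': 257.0415307785086, 'cy': 196.47195031136692, 'xyz': array([-0.74337458,  0.4312866 ,  1.76139909]), 'rotation': array([-2.47669305,  0.01197001, -1.97796579])}
```

View pics/scene0.png

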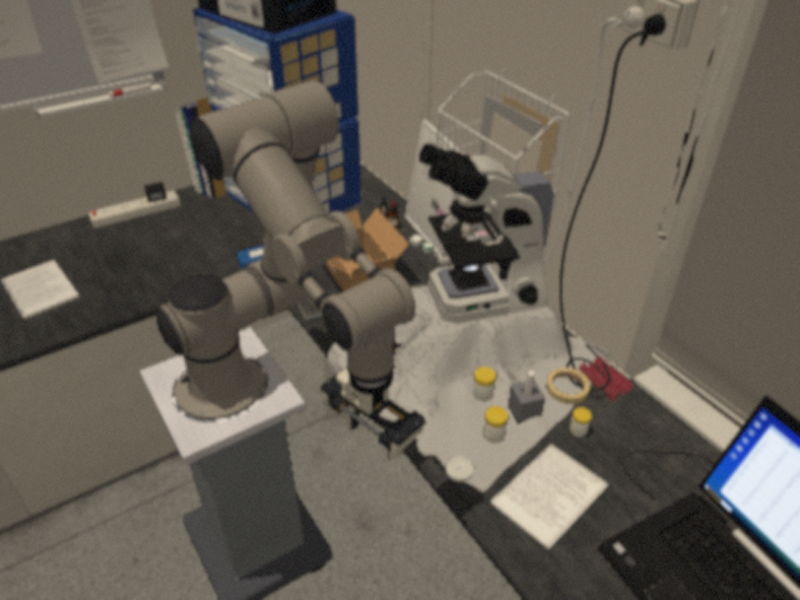

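View pics/top0.png

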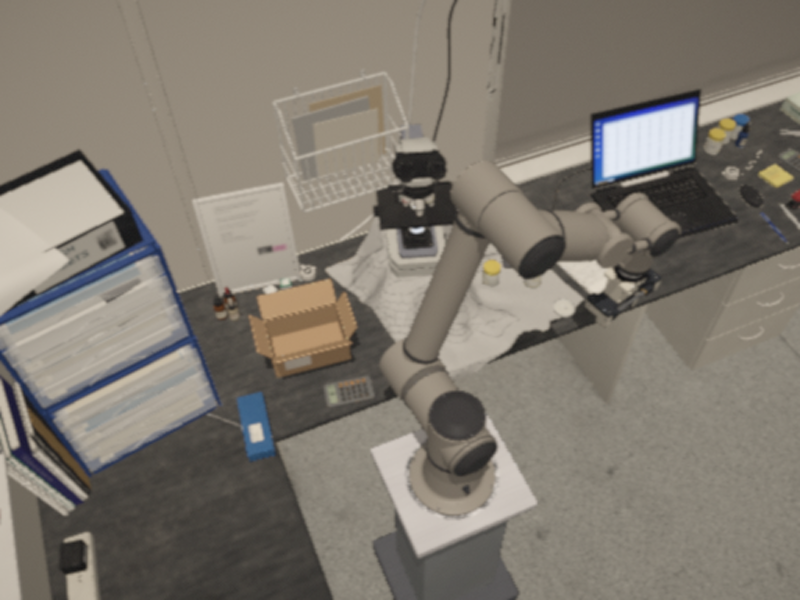

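The scene view shows yellow-lidded jars at (485,381), (496,420) and a smaller one at (581,420), plus the pen stand at (526,397). The top view shows the open carton at (305,325) and the slide box (blue) at (255,425). Next I'll measure them.

```bash
cat > h.py <<'E'
import numpy as np, cv2
from scipy.spatial.transform import Rotation as R
from cell import status, read_camera, get_calibration, robot
def cal(n):
    c=get_calibration(n); return c, R.from_euler('xyz',c['rotation']).as_matrix(), np.array(c['xyz'])
def ray(n,u,v):
    c,M,t=cal(n); u=np.asarray(u,float);v=np.asarray(v,float)
    return np.stack([(u-c['cx'])/c['fx'],(v-c['cy'])/c['fy'],np.ones_like(u)],-1)@M.T, t
def onplane(n,u,v,z):
    d,t=ray(n,u,v); return t+d*((z-t[2])/d[...,2])[...,None]
def cloud(n,d):
    v,u=np.mgrid[:d.shape[0],:d.shape[1]]; r,t=ray(n,u,v); P=t+r*d[...,None]; P[d<=0]=np.nan; return P
def proj(n,P):
    c,M,t=cal(n); q=(np.asarray(P)-t)@M; return np.stack([q[...,0]/q[...,2]*c['fx']+c['cx'],q[...,1]/q[...,2]*c['fy']+c['cy']],-1)
def grab(n,save=None,crop=None,k=4):
    p,d=read_camera(n)
    if save:
        im=p
        if crop: x0,y0,x1,y1=crop; im=p[y0:y1,x0:x1]
        s=min(k,800/im.shape[1],600/im.shape[0]); cv2.imwrite('pics/'+save,cv2.resize(im[:,:,::-1],None,fx=s,fy=s,interpolation=cv2.INTER_CUBIC))
    return p,d
def tool():
    s=status.observe(); M=R.from_euler('xyz',s['tool_rot']).as_matrix(); return s,M,np.array(s['tool_pos'])
E
python3 - <<'E'
from h import *
np.set_printoptions(precision=4,suppress=True)
z=np.load('scene0.npz');p,d=z['p'],z['d']
P=cloud('scene',d)
hsv=cv2.cvtColor(p,cv2.COLOR_RGB2HSV)
m=cv2.inRange(hsv,(20,130,110),(34,255,255))
n,l,st,c=cv2.connectedComponentsWithStats(m)
for i in range(1,n):
    if st[i,4]>25:
        q=P[l==i]; print(st[i],c[i],np.nanmedian(q,0),np.nanmin(q,0),np.nanmax(q,0))
cv2.imwrite('pics/crop1.png',cv2.resize(p[215:320,250:420,::-1],None,fx=4.7,fy=4.7,interpolation=cv2.INTER_CUBIC))
z=np.load('top0.npz');p,d=z['p'],z['d']
cv2.imwrite('pics/crop2.png',cv2.resize(p[165:300,125:330,::-1],None,fx=3.9,fy=3.9,interpolation=cv2.INTER_CUBIC))
hsv=cv2.cvtColor(p,cv2.COLOR_RGB2HSV);P=cloud('top',d)
m=cv2.inRange(hsv,(20,130,110),(34,255,255))
n,l,st,c=cv2.connectedComponentsWithStats(m)
for i in range(1,n):
    if st[i,4]>25:
        q=P[l==i]; print('top',st[i],c[i],np.nanmedian(q,0),np.nanmax(q,0))
E
```

```text
[304 235  13  12 127] [309.9134 240.315 ] [ 0.5119 -0.3758  0.0726] [ 0.4888 -0.4003  0.061 ] [ 0.5395 -0.3483  0.0793]
[311 260  14  13 146] [317.3151 266.137 ] [ 0.4584 -0.4871  0.0716] [ 0.4325 -0.5084  0.0617] [ 0.485  -0.458   0.0787]
[366 260  13  11 108] [372.1296 265.1019] [ 0.6346 -0.5744  0.0539] [ 0.613  -0.5977 -0.0052] [ 0.7002 -0.5223  0.0616]
top [454  77  16  13  99] [461.6364  82.6263] [ 0.7467 -1.3703  0.072 ] [ 0.7839 -1.3133  0.0883]
top [311 167   8   8  56] [314.5    170.7143] [ 0.5107 -0.3724  0.0731] [ 0.5328 -0.3486  0.0835]
```

View pics/crop1.png

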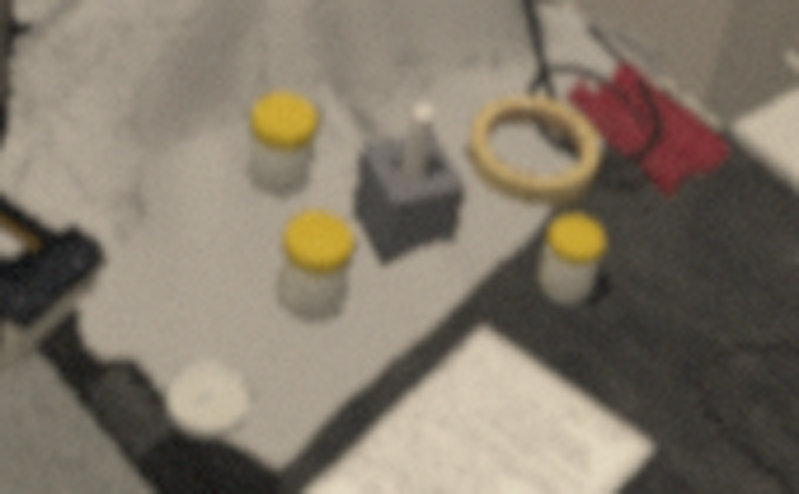

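View pics/crop2.png

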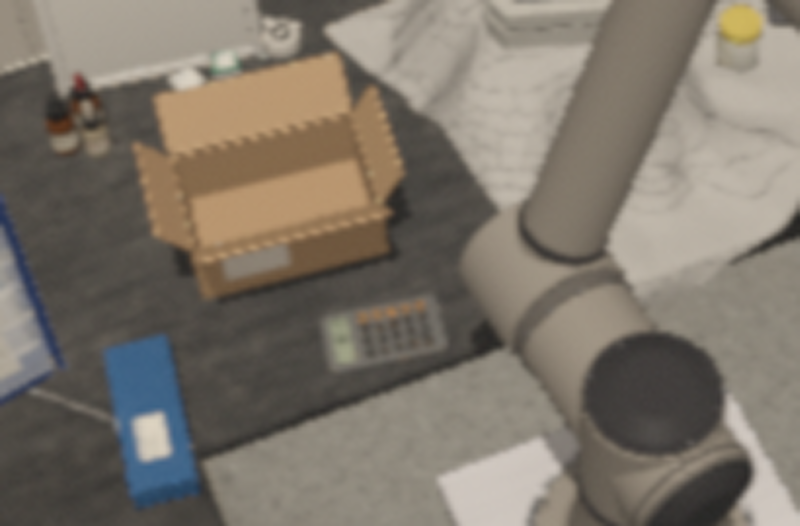

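Two genuine jars (lid height 0.072) are at scene px (310,240) and (317,266). The one at (372,265) is only about 56 mm tall and narrower, so it's a look-alike. The petri dish is at crop (207,397). A third jar could still be hidden behind the arm. Next: carton, stand and marker.

```bash
python3 - <<'E'
from h import *
np.set_printoptions(precision=4,suppress=True)
z=np.load('top0.npz');p,d=z['p'],z['d'];P=cloud('top',d)
hsv=cv2.cvtColor(p,cv2.COLOR_RGB2HSV)
print(hsv[225,195],hsv[200,190])
m=cv2.inRange(hsv,(8,60,60),(20,255,255)); m[:165]=0;m[300:]=0;m[:,:150]=0;m[:,235:]=0
q=P[m>0];q=q[np.isfinite(q).all(1)]
print(len(q),q.min(0),q.max(0))
fl=q[(q[:,2]<0.02)&(q[:,2]>-0.01)]
print('floor',len(fl),np.median(fl,0)); 
r=cv2.minAreaRect(fl[:,:2].astype(np.float32));print(r)
# ascii plan map of heights
H={}
for a in q: 
    k=(round(a[0]/.01),round(a[1]/.01)); H.setdefault(k,[]).append(a[2])
xs=sorted({k[0] for k in H});ys=sorted({k[1] for k in H})
print('y:',ys[-1],ys[0])
for x in range(xs[-1],xs[0]-1,-1): print('%3d'%x,' '.join('%3d'%(max(H[(x,y)])*1000) if (x,y) in H else '  .' for y in range(ys[-1],ys[0]-1,-1)))
E
```

```text
[ 15 106 149] [ 16 101 170]
3217 [ 0.3307  0.0301 -0.0158] [0.7558 0.3584 0.1484]
floor 1054 [0.5352 0.1949 0.0047]
((0.5425479412078857, 0.193678617477417), (0.2977192997932434, 0.4039462208747864), 82.6659927368164)
y: 36 3
 76   .   .   .   .   .   .   .   .   .  -7   .   .   .   .   .   .   .   .   .   .   .   .   .   .   .   .   .   .   .   .   .   .   .   .
 75   .   .   .   .   .   .   .   .  -5   .   0   .   .   .   .   .   .   .   .   .   .   .   .   .   .   .   .   .   .   .   .   .   .   .
 74   .   .   .   .   .   .   .   .   7   .   2   .   .   .   .   2  -4  -4  -1   1   .   1   .  -2   .   . -11   .   .   .   .   .   .   .
 73   .   .   .   .   .   .   .   .   1   .   .   .   .   .  14   .   5   .   .   9   0   4   2   .   1   4   .   0  -3   .   .   .   .   .
 72   .  39  58   .   .   .   .  10   7   .   .   .   .   .   .   .   .   .   .   .   .   .   .   .  11   5   0   6   .   7   1   .   .   .
 71   .   .   .   .   .   .   .  10   .   .   .   .   .   .   .   .   .   .   .   .   .   .   .   .   .   .   .   .   .   .   4   .   .   .
 70   .  36   .   .   .   .   .   
[... 4585 characters left out ...]

 37   .   .   .   .   .   .   .   .   .   .   .   .   .   .   .   .   .   .   .   .   .   .   .   .   .   .   .   .   .   .   .   .   .   .
 36   .   .   .   .   .   .   .   .   .   .   .   .   .   .   .   .   .   .   .   7   .   .  -3   .   .   .   .   .   .   .   .   .   .   .
 35   .   .   .   .   .   .   .   .   .   .   .   .   .   .   .   .   .   .   .  14  18  15  15  13  10   .   7   .   .   .   .   .   .   .
 34   .   .   .   .   .   .   .   .   .   .   .   .   .   .   .   .   .   .   .  18  20  22  19  17  21  19  13   .   .   .   .   .   .   .
 33   .   .   .   .   .   .   .   .   .   .   .   .   .   .   .   .   .   .   .   .   .   .   .   .  18  19  15   .   .   .   .   .   .   .
```

```bash
python3 - <<'E'
from h import *
np.set_printoptions(precision=4,suppress=True)
z=np.load('scene0.npz');p,d=z['p'],z['d'];P=cloud('scene',d)
# stand region
sub=P[235:272,325:352].reshape(-1,3); 
for lo,hi in((.062,.08),(.09,.14)):
    q=sub[(sub[:,2]>lo)&(sub[:,2]<hi)]; print(lo,len(q),np.median(q,0),q.min(0),q.max(0)); print(cv2.minAreaRect(q[:,:2].astype(np.float32)))
    if lo>.08: print(q)
# petri
print('petri',P[299,294])
E
```

```text
0.062 211 [ 0.5585 -0.4755  0.0693] [ 0.4789 -0.5042  0.0622] [ 0.5987 -0.4331  0.0792]
((0.538875937461853, -0.4684303402900696), (0.07098270952701569, 0.11944300681352615), 89.66156768798828)
0.09 55 [ 0.5613 -0.4705  0.1181] [ 0.5558 -0.4774  0.0911] [ 0.5726 -0.4597  0.1342]
((0.5642597675323486, -0.46840378642082214), (0.016946859657764435, 0.017593564465641975), 1.244974136352539)
[[ 0.5668 -0.4631  0.1342]
 [ 0.5726 -0.4624  0.1304]
 [ 0.5587 -0.4622  0.1329]
 [ 0.5619 -0.4638  0.1325]
 [ 0.5687 -0.4622  0.1274]
 [ 0.5711 -0.4646  0.1281]
 [ 0.5726 -0.4678  0.13  ]
 [ 0.561  -0.4608  0.1254]
 [ 0.5595 -0.4667  0.1314]
 [ 0.5643 -0.4669  0.1289]
 [ 0.5653 -0.4705  0.1315]
 [ 0.5726 -0.4686  0.1257]
 [ 0.5582 -0.4642  0.125 ]
 [ 0.5599 -0.4671  0.1266]
 [ 0.561  -0.4707  0.1291]
 [ 0.5638 -0.4727  0.1293]
 [ 0.5666 -0.4747  0.1294]
 [ 0.56   -0.4632  0.1181]
 [ 0.5575 -0.4701  0.1256]
 [ 0.5608 -0.4716  0.125 ]
 [ 0.5614 -0.4756  0.1282]
 [ 0.5656 -0.4764  0.1265]
 [ 0.5565 -0.4673  0.1187]
 [ 0.5576 -0.4708  0.1211]
 [ 0.5608 -0.4724  0.1207]
 [ 0.5651 -0.4731  0.1189]
 [ 0.5686 -0.4745  0.1181]
 [ 0.5577 -0.4669  0.1126]
 [ 0.5615 -0.468   0.1114]
 [ 0.5561 -0.4774  0.1227]
 [ 0.5637 -0.4751  0.1164]
 [ 0.5709 -0.4733  0.1108]
 [ 0.5615 -0.4597  0.099 ]
 [ 0.5585 -0.4669  0.1071]
 [ 0.5585 -0.4716  0.1113]
 [ 0.5602 -0.4746  0.113 ]
 [ 0.5622 -0.4772  0.1141]
 [ 0.5675 -0.477   0.1109]
 [ 0.558  -0.4636  0.0994]
 [ 0.5583 -0.468   0.1031]
 [ 0.5604 -0.4707  0.1043]
 [ 0.5608 -0.4748  0.1078]
 [ 0.5652 -0.4754  0.1058]
 [ 0.5584 -0.464   0.0944]
 [ 0.5581 -0.4689  0.0989]
 [ 0.5615 -0.4704  0.0984]
 [ 0.5613 -0.4751  0.1026]
 [ 0.5658 -0.4757  0.1006]
 [ 0.5558 -0.4672  0.0937]
 [ 0.5581 -0.4698  0.0946]
 [ 0.5594 -0.4731  0.0969]
 [ 0.5614 -0.4758  0.0981]
 [ 0.5655 -0.4767  0.0966]
 [ 0.5604 -0.473   0.0911]
 [ 0.5632 -0.4751  0.0914]]
petri [ 0.3367 -0.5209  0.0159]
```

```bash
python3 - <<'E'
from h import *
np.set_printoptions(precision=4,suppress=True)
z=np.load('top0.npz');p,d=z['p'],z['d'];P=cloud('top',d)
hsv=cv2.cvtColor(p,cv2.COLOR_RGB2HSV)
m=cv2.inRange(hsv,(8,60,60),(20,255,255)); m[:165]=0;m[300:]=0;m[:,:150]=0;m[:,235:]=0
q=P[m>0];q=q[np.isfinite(q).all(1)]
q=q[(q[:,2]>.093)&(q[:,2]<.16)]
yaw0=np.arctan2(0,1)
sel={'far':q[(q[:,0]>.565)&(q[:,1]>.09)&(q[:,1]<.3)],'near':q[(q[:,0]<.435)&(q[:,1]>.1)&(q[:,1]<.29)],
'l':q[(q[:,1]>.29)&(q[:,0]>.44)&(q[:,0]<.585)],'r':q[(q[:,1]<.105)&(q[:,0]>.44)&(q[:,0]<.56)]}
L={}
for k,a in sel.items():
    c=a.mean(0)
    for it in range(4):
        c=a.mean(0);n=np.linalg.svd(a-c)[2][2]; r=(a-c)@n; a=a[abs(r)<max(2*r.std(),.004)]
    if n[2]<0:n=-n
    zh=.09 if k in('far','near') else .086
    h=n[:2]; off=n@c-n[2]*zh   # h.x=off  hinge line
    nn=np.linalg.norm(h)
    print(k,len(a),'n',n,'tilt',np.degrees(np.arctan2(nn,n[2])),'hinge dir normal',np.degrees(np.arctan2(h[1],h[0])),'off',off/nn,'res',((a-c)@n).std(),'zmax',a[:,2].max())
    L[k]=(h/nn,off/nn)
import itertools
for A,B in itertools.product(('far','near'),('l','r')):
    print(A,B,np.linalg.solve(np.array([L[A][0],L[B][0]]),[L[A][1],L[B][1]]))
E
```

```text
far 593 n [-0.6929  0.0724  0.7174] tilt 44.16342452031455 hinge dir normal 174.03192698735583 off -0.544033855011048 res 0.004316714984101233 zmax 0.143446075034243
near 166 n [ 0.6719 -0.0726  0.7371] tilt 42.515510677422114 hinge dir normal -6.167418209246128 off 0.4177485240153466 res 0.0012964088670112703 zmax 0.14740496217508636
l 169 n [-0.0723 -0.7632  0.6421] tilt 50.051116698084016 hinge dir normal -95.41044416391318 off -0.34332391224703507 res 0.0019894772266788887 zmax 0.13312059010367827
r 134 n [0.0924 0.8514 0.5164] tilt 58.909552013583074 hinge dir normal 83.80483614928659 off 0.15307078269625254 res 0.0021436037174147795 zmax 0.1366705516115312
far l [0.5773 0.2902]
far r [0.5568 0.0935]
near l [0.4528 0.302 ]
near r [0.4318 0.1071]
```

Carton centre is about (0.505, 0.198), yaw about -5.9°. The flap tilts come out at 2.1-2.4 rad, which matches the task. Marker top is at (0.565,-0.468,0.130), also as expected. I'll hover over the jar at (0.458,-0.487) and look for a third one.

```bash
cat > plan.py <<'E'
import sys
from h import *
# usage: plan.py x y z yaw  -> tool-axis deltas for vertical tool ; 'c' prefix = carton frame
def plan(x,y,z,yaw):
    s,M,t=tool()
    T=R.from_euler('xyz',[-np.pi/2,0,yaw]).as_matrix()
    d=M.T@(np.array([x,y,z])-t); rv=R.from_matrix(M.T@T).as_rotvec()
    print('d',d.round(4),'r',rv.round(3),'dist',np.linalg.norm(d).round(3),'rows',int(max(np.linalg.norm(d)/.0625,np.linalg.norm(rv)/.186)+1)); 
C=np.array([.5047,.1982]);CY=-.103
def c2w(x,y): 
    c,s=np.cos(CY),np.sin(CY); return C+[c*x-s*y,s*x+c*y]
if __name__=='__main__':
    a=sys.argv[1:]
    s,M,t=tool(); print('t',round(s['time'],2),'pos',t.round(4),'rot',np.round(s['tool_rot'],3),'F',np.round(s['contact_force'],1),'op',round(s['opening'],4),'q',np.round(s['qpos'],2))
    if a:
        if a[0]=='c': w=c2w(float(a[1]),float(a[2])); print(w.round(4)); plan(w[0],w[1],float(a[3]),CY+float(a[4]))
        else: plan(*map(float,a))
E
python3 plan.py .458 -.487 .2 -.87
```

```text
t 0.1 pos [ 0.1348 -0.507   0.2431] rot [-1.571e+00  1.000e-03 -1.311e+00] F [ 0.7 -0.7  0.6] op 0.0916 q [-1.46  0.34  1.52  0.    1.28 -0.15]
d [0.0637 0.0431 0.3174] r [-0.001 -0.441 -0.001] dist 0.327 rows 6
```

```bash
python3 -m creep '[{"dx":0.064,"dy":0.043,"dz":0.317,"ry":-0.441},{"dx":0.064,"dy":0.043,"dz":0.317,"ry":-0.441},{"dx":0.064,"dy":0.043,"dz":0.317,"ry":-0.441},{"dx":0.064,"dy":0.043,"dz":0.317,"ry":-0.441},{"dx":0.064,"dy":0.043,"dz":0.317,"ry":-0.441},{"dx":0.064,"dy":0.043,"dz":0.317,"ry":-0.441},{"dx":0.064,"dy":0.043,"dz":0.317,"ry":-0.441},{"dx":0.064,"dy":0.043,"dz":0.317,"ry":-0.441}]' 20
python3 - <<'E'
from h import *
np.set_printoptions(precision=4,suppress=True)
for n in('scene','top'):
    p,d=grab(n,n+'1.png'); P=cloud(n,d)
    m=cv2.inRange(cv2.cvtColor(p,cv2.COLOR_RGB2HSV),(20,130,90),(34,255,255))
    k,l,st,c=cv2.connectedComponentsWithStats(m)
    for i in range(1,k):
        if st[i,4]>15: print(n,st[i],c[i],np.nanmedian(P[l==i],0), onplane(n,c[i][0],c[i][1],.072))
E
python3 plan.py
```

```text
scene [304 235  14  12 128] [310.0234 240.2969] [ 0.5133 -0.3761  0.0714] [ 0.5136 -0.3763  0.072 ]
scene [311 260  14  13 146] [317.3151 266.137 ] [ 0.4591 -0.4868  0.0715] [ 0.4583 -0.4865  0.072 ]
scene [366 260  13  11 110] [372.1909 265.0273] [ 0.6334 -0.5754  0.055 ] [ 0.6205 -0.5852  0.072 ]
top [454  77  16  13  99] [461.6364  82.6263] [ 0.7464 -1.3691  0.0708] [ 0.7453 -1.3661  0.072 ]
top [311 167   8   8  56] [314.5    170.7143] [ 0.5118 -0.3734  0.0726] [ 0.5118 -0.372   0.072 ]
t 0.2 pos [ 0.1349 -0.5072  0.2433] rot [-1.571e+00  1.000e-03 -1.311e+00] F [-0.5  0.1  0.1] op 0.0918 q [-1.46  0.34  1.52  0.    1.28 -0.15]invalid input at $[0]: expected keys dx, dy, dz, rx, ry, rz, gripper
```

View pics/scene1.png

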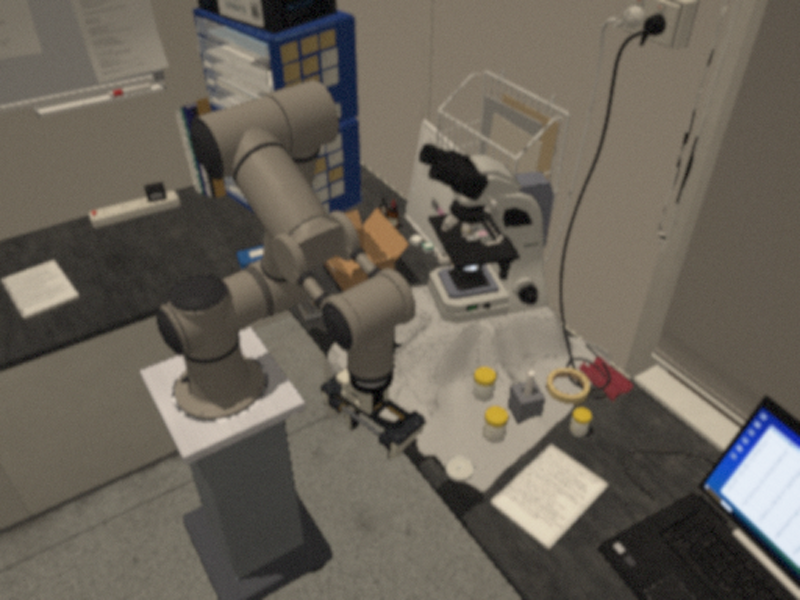

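View pics/top1.png

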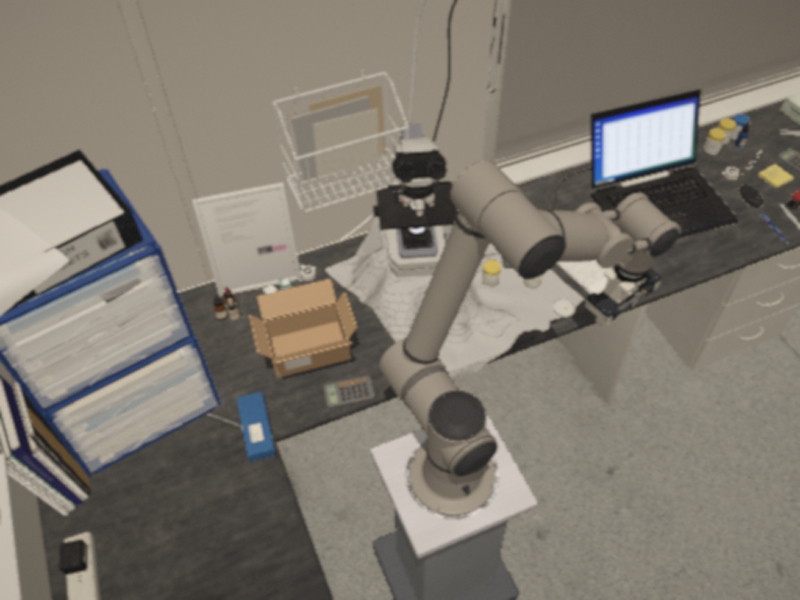

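The pictures show the same scene; the call was refused because every key is required in each row. Retrying.

```bash
python3 -m creep '[{"dx":0.064,"dy":0.043,"dz":0.317,"rx":0,"ry":-0.441,"rz":0,"gripper":1},{"dx":0.064,"dy":0.043,"dz":0.317,"rx":0,"ry":-0.441,"rz":0,"gripper":1},{"dx":0.064,"dy":0.043,"dz":0.317,"rx":0,"ry":-0.441,"rz":0,"gripper":1},{"dx":0.064,"dy":0.043,"dz":0.317,"rx":0,"ry":-0.441,"rz":0,"gripper":1},{"dx":0.064,"dy":0.043,"dz":0.317,"rx":0,"ry":-0.441,"rz":0,"gripper":1},{"dx":0.064,"dy":0.043,"dz":0.317,"rx":0,"ry":-0.441,"rz":0,"gripper":1},{"dx":0.064,"dy":0.043,"dz":0.317,"rx":0,"ry":-0.441,"rz":0,"gripper":1},{"dx":0.064,"dy":0.043,"dz":0.317,"rx":0,"ry":-0.441,"rz":0,"gripper":1}]' 20
cat > jars.py <<'E'
from h import *
import sys
np.set_printoptions(precision=4,suppress=True)
for n in('scene','top'):
    p,d=grab(n,n+sys.argv[1]+'.png'); P=cloud(n,d)
    m=cv2.inRange(cv2.cvtColor(p,cv2.COLOR_RGB2HSV),(20,130,90),(34,255,255))
    k,l,st,c=cv2.connectedComponentsWithStats(m)
    for i in range(1,k):
        if st[i,4]>15: print(n,st[i],c[i],np.nanmedian(P[l==i],0), onplane(n,c[i][0],c[i][1],.072))
E
python3 jars.py 2
python3 plan.py .458 -.487 .06 -.87
```

```text
time: 1.2
tool_pos: [0.4562, -0.4884, 0.2011]
tool_rot: [-1.571, 0.0, -0.871]
contact_force: [0.0, -0.7, 0.7]
opening: 0.092
scene [305 235  12  12 103] [310.8932 240.4272] [ 0.5165 -0.3799  0.0716] [ 0.5158 -0.3785  0.072 ]
scene [311 261  14  12 131] [317.1985 266.5038] [ 0.458  -0.4874  0.0715] [ 0.4569 -0.4875  0.072 ]
scene [366 260  13  11 109] [372.2752 265.1284] [ 0.6334 -0.5744  0.0544] [ 0.6204 -0.5857  0.072 ]
top [454  77  16  13 100] [461.63  82.62] [ 0.7456 -1.3746  0.0709] [ 0.7454 -1.3661  0.072 ]
top [311 167   8   9  57] [314.4912 170.7895] [ 0.5092 -0.3706  0.0749] [ 0.5114 -0.3717  0.072 ]
top [338 168   9   9  61] [341.6393 171.7541] [ 0.4553 -0.4798  0.0729] [ 0.4565 -0.4812  0.072 ]
t 1.3 pos [ 0.4562 -0.4886  0.2014] rot [-1.571e+00 -1.000e-03 -8.720e-01] F [ 0.1  0.4 -0.2] op 0.0918 q [-0.93  0.64  1.14 -0.    1.36 -0.06]
d [-1.000e-04  1.414e-01  2.400e-03] r [ 0.    -0.002  0.001] dist 0.141 rows 3
```

View pics/scene2.png

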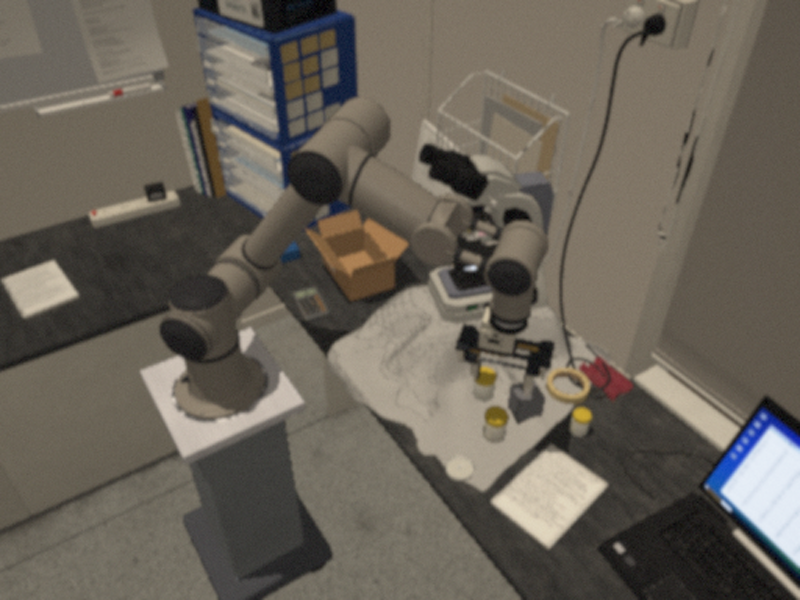

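View pics/top2.png

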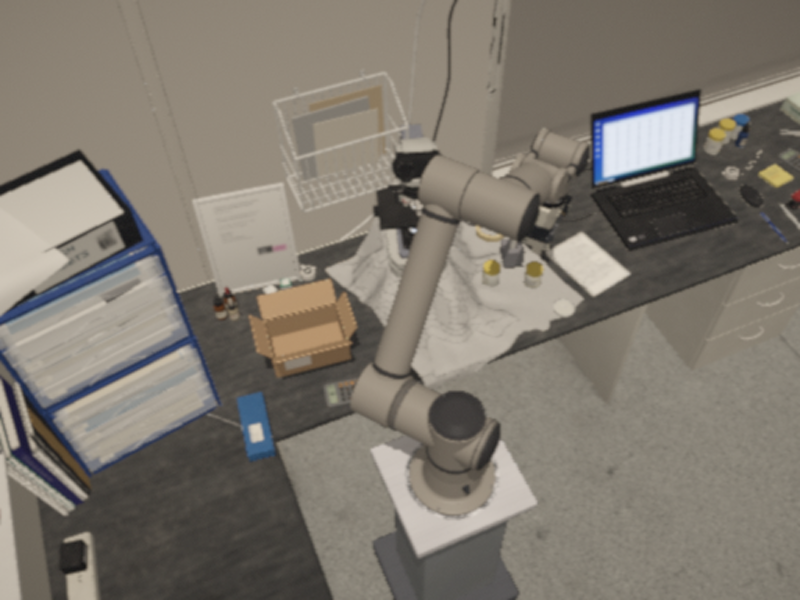

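Pictures show lids at scene (485,377) and (497,417), with the small look-alike at (581,421). No third genuine jar, so there are two to pack. Descending on the near jar and gripping it.

```bash
python3 -m creep '[{"dx":-0.001,"dy":0.06,"dz":0.003,"rx":0,"ry":0,"rz":0,"gripper":1},{"dx":-0.001,"dy":0.1,"dz":0.003,"rx":0,"ry":0,"rz":0,"gripper":1},{"dx":-0.001,"dy":0.125,"dz":0.003,"rx":0,"ry":0,"rz":0,"gripper":1},{"dx":-0.001,"dy":0.141,"dz":0.003,"rx":0,"ry":0,"rz":0,"gripper":1},{"dx":-0.001,"dy":0.141,"dz":0.003,"rx":0,"ry":0,"rz":0,"gripper":1},{"dx":-0.001,"dy":0.141,"dz":0.003,"rx":0,"ry":0,"rz":0,"gripper":0.4},{"dx":-0.001,"dy":0.141,"dz":0.003,"rx":0,"ry":0,"rz":0,"gripper":0.4},{"dx":-0.001,"dy":0.141,"dz":0.003,"rx":0,"ry":0,"rz":0,"gripper":0.4},{"dx":-0.001,"dy":0.141,"dz":0.003,"rx":0,"ry":0,"rz":0,"gripper":0.4},{"dx":-0.001,"dy":0.141,"dz":0.003,"rx":0,"ry":0,"rz":0,"gripper":0.4},{"dx":-0.001,"dy":0.141,"dz":0.003,"rx":0,"ry":0,"rz":0,"gripper":0.4}]' 25
python3 plan.py
```

```text
time: 2.68
tool_pos: [0.4596, -0.4853, 0.06]
tool_rot: [-1.571, -0.001, -0.87]
contact_force: [-0.6, 0.0, 0.5]
opening: 0.0482
t 2.67 pos [ 0.4596 -0.4853  0.06  ] rot [-1.571e+00 -1.000e-03 -8.700e-01] F [-0.6  0.   0.5] op 0.0482 q [-0.93  0.77  1.3  -0.    1.07 -0.06]
```

```bash
python3 -m creep '[{"dx":0,"dy":0,"dz":0,"rx":0,"ry":0,"rz":0,"gripper":0.4},{"dx":0,"dy":0,"dz":0,"rx":0,"ry":0,"rz":0,"gripper":0.4}]' 25
python3 - <<'E'
from h import *
grab('scene','g1.png',(260,170,400,310)); grab('top','g1t.png',(280,110,400,220))
E
```

```text
time: 2.92
tool_pos: [0.4595, -0.4853, 0.06]
tool_rot: [-1.571, -0.001, -0.87]
contact_force: [1.1, -1.1, 2.2]
opening: 0.0477
```

View pics/g1.png

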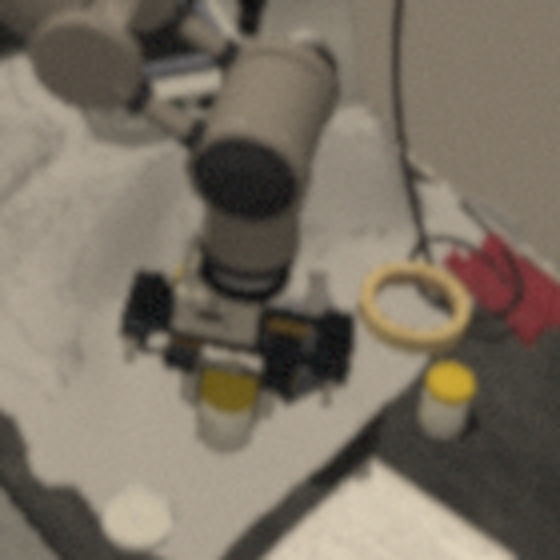

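View pics/g1t.png

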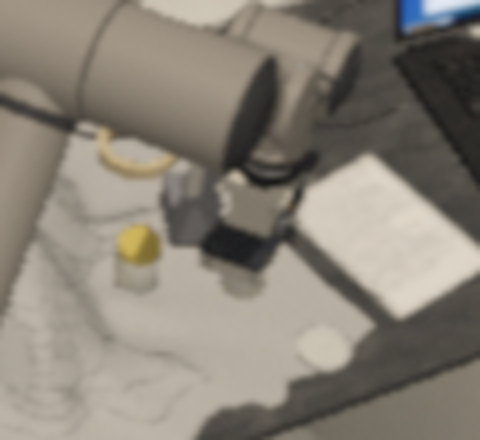

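Gripped with the jar between the pads at crop (225,400); the opening reads a bit under 54 mm, so I'll watch it while lifting.

```bash
python3 -m creep '[{"dx":0,"dy":-0.01,"dz":0,"rx":0,"ry":0,"rz":0,"gripper":0.4},{"dx":0,"dy":-0.04,"dz":0,"rx":0,"ry":0,"rz":0,"gripper":0.4},{"dx":0,"dy":-0.1,"dz":0,"rx":0,"ry":0,"rz":0,"gripper":0.4},{"dx":0,"dy":-0.15,"dz":0,"rx":0,"ry":0,"rz":0,"gripper":0.4},{"dx":0,"dy":-0.19,"dz":0,"rx":0,"ry":0,"rz":0,"gripper":0.4},{"dx":0,"dy":-0.19,"dz":0,"rx":0,"ry":0,"rz":0,"gripper":0.4}]' 25
python3 - <<'E'
from h import *
grab('scene','g2.png',(260,130,400,310)); 
E
for a in ".30 -.27 .25 -1.2" ".37 -.08 .25 -1.4" ".42 .06 .25 -1.6"; do python3 plan.py $a; done;  python3 plan.py c -.034 -.044 .25 -1.571
```

```text
time: 3.78
tool_pos: [0.4599, -0.4859, 0.2537]
tool_rot: [-1.571, -0.007, -0.87]
contact_force: [-0.1, -0.5, -3.2]
opening: 0.0481
t 3.83 pos [ 0.4593 -0.4851  0.2506] rot [-1.571e+00 -1.000e-03 -8.700e-01] F [-0.4 -1.  -4.3] op 0.0479 q [-0.93  0.61  1.06 -0.    1.46 -0.06]
d [-2.671e-01  2.000e-04  1.690e-02] r [-0.     0.33   0.001] dist 0.268 rows 5
t 3.83 pos [ 0.4593 -0.4851  0.2506] rot [-1.571e+00 -1.000e-03 -8.700e-01] F [-0.4 -1.  -4.3] op 0.0479 q [-0.93  0.61  1.06 -0.    1.46 -0.06]
d [-0.3672  0.      0.193 ] r [-0.     0.53   0.001] dist 0.415 rows 7
t 3.83 pos [ 0.4593 -0.4851  0.2506] rot [-1.571e+00 -1.000e-03 -8.700e-01] F [-0.4 -1.  -4.3] op 0.0479 q [-0.93  0.61  1.06 -0.    1.46 -0.06]
d [-4.419e-01 -1.000e-04  3.214e-01] r [-0.     0.73   0.001] dist 0.546 rows 9
t 3.83 pos [ 0.4593 -0.4851  0.2506] rot [-1.571e+00 -1.000e-03 -8.700e-01] F [-0.4 -1.  -4.3] op 0.0479 q [-0.93  0.61  1.06 -0.    1.46 -0.06]
[0.4664 0.1579]
d [-4.869e-01 -2.000e-04  4.200e-01] r [-0.     0.804  0.001] dist 0.643 rows 11
```

View pics/g2.png

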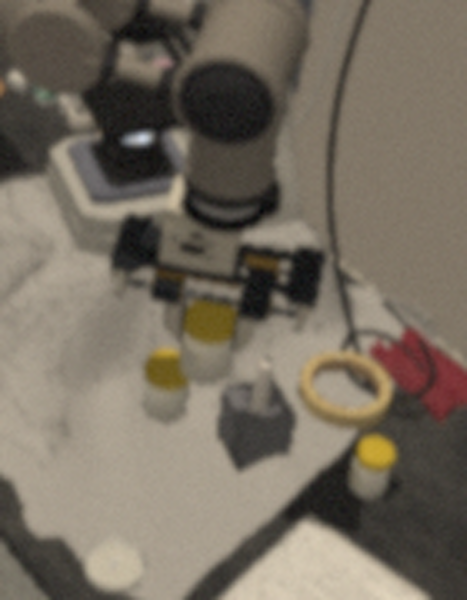

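Jar is held upright at crop (210,335) with a weight of about 3-4 N. Carrying it round in front of the microscope.

```bash
python3 -m creep '[{"dx":-0.055,"dy":0,"dz":0.003,"rx":0,"ry":0.08,"rz":0,"gripper":0.4},{"dx":-0.11,"dy":0,"dz":0.006,"rx":0,"ry":0.16,"rz":0,"gripper":0.4},{"dx":-0.165,"dy":0,"dz":0.01,"rx":0,"ry":0.24,"rz":0,"gripper":0.4},{"dx":-0.22,"dy":0,"dz":0.014,"rx":0,"ry":0.3,"rz":0,"gripper":0.4},{"dx":-0.267,"dy":0,"dz":0.02,"rx":0,"ry":0.35,"rz":0,"gripper":0.4},{"dx":-0.29,"dy":0,"dz":0.06,"rx":0,"ry":0.4,"rz":0,"gripper":0.4},{"dx":-0.32,"dy":0,"dz":0.11,"rx":0,"ry":0.45,"rz":0,"gripper":0.4},{"dx":-0.345,"dy":0,"dz":0.155,"rx":0,"ry":0.5,"rz":0,"gripper":0.4},{"dx":-0.37,"dy":0,"dz":0.2,"rx":0,"ry":0.56,"rz":0,"gripper":0.4},{"dx":-0.4,"dy":0,"dz":0.245,"rx":0,"ry":0.62,"rz":0,"gripper":0.4},{"dx":-0.42,"dy":0,"dz":0.285,"rx":0,"ry":0.68,"rz":0,"gripper":0.4},{"dx":-0.442,"dy":0,"dz":0.325,"rx":0,"ry":0.74,"rz":0,"gripper":0.4},{"dx":-0.465,"dy":0,"dz":0.37,"rx":0,"ry":0.8,"rz":0,"gripper":0.4},{"dx":-0.487,"dy":0,"dz":0.42,"rx":0,"ry":0.804,"rz":0,"gripper":0.4},{"dx":-0.487,"dy":0,"dz":0.42,"rx":0,"ry":0.804,"rz":0,"gripper":0.4},{"dx":-0.487,"dy":0,"dz":0.42,"rx":0,"ry":0.804,"rz":0,"gripper":0.4}]' 25
python3 plan.py c -.034 -.044 .068 -1.571
python3 jars.py 3
```

```text
time: 5.82
tool_pos: [0.465, 0.1577, 0.2477]
tool_rot: [-1.575, -0.002, -1.673]
contact_force: [0.7, -0.1, -3.8]
opening: 0.0478
t 5.83 pos [0.465  0.1577 0.2477] rot [-1.575 -0.002 -1.673] F [ 0.7 -0.1 -3.8] op 0.0478 q [ 0.17  0.28  1.6  -0.    1.26  1.84]
[0.4664 0.1579]
d [-0.0007  0.1797  0.0022] r [0.004 0.001 0.002] dist 0.18 rows 3
scene [218 134   5   5  17] [219.7647 136.1176] [0.4437 0.1523 0.2576] [0.5804 0.4137 0.072 ]
scene [304 235  13  12 126] [309.8968 240.2698] [ 0.5131 -0.3753  0.0718] [ 0.5133 -0.3759  0.072 ]
scene [366 260  13  11 108] [372.2407 265.1204] [ 0.6337 -0.576   0.0545] [ 0.6203 -0.5856  0.072 ]
top [454  77  16  13  98] [461.5612  82.6429] [ 0.7493 -1.3703  0.0704] [ 0.7454 -1.3657  0.072 ]
top [338 140   7   6  35] [341.2286 142.6   ] [ 0.632  -0.5791  0.0566] [ 0.6178 -0.5697  0.072 ]
top [311 167   8   8  56] [314.5    170.7143] [ 0.5112 -0.3709  0.0739] [ 0.5118 -0.372   0.072 ]
```

```bash
python3 - <<'E'
from h import *
grab('top','c3t.png',(130,140,270,260)); grab('scene','c3s.png',(150,80,300,230))
E
```

```text
(no output)
```

View pics/c3t.png

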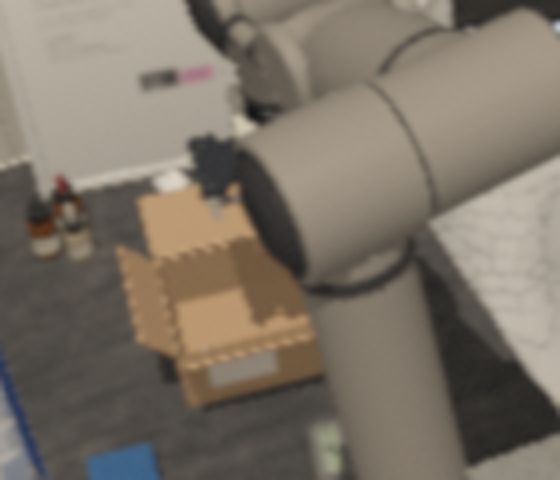

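View pics/c3s.png

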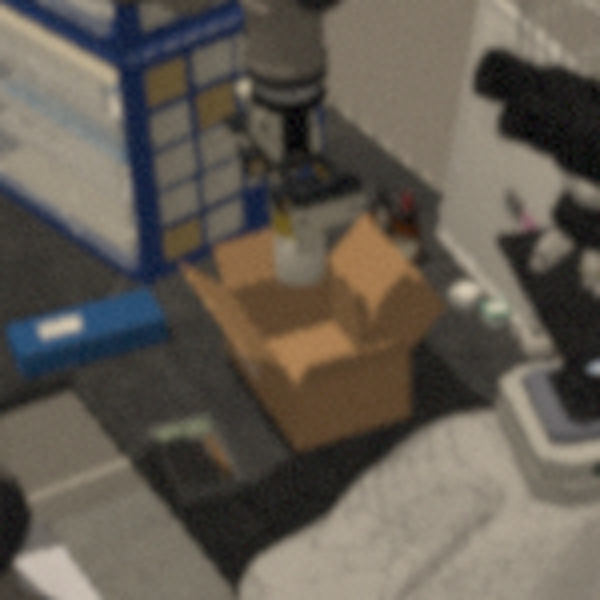

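```bash
python3 - <<'E'
from h import *
from plan import c2w
p=cv2.imread('pics/scene2.png'); 
q=np.load('top0.npz')['p'][:,:,::-1]
for n,src,crop,k in(('top',q,(150,165,240,250),6),('scene',cv2.resize(p,(512,384),interpolation=cv2.INTER_AREA),(190,130,270,200),7)):
    im=src[crop[1]:crop[3],crop[0]:crop[2]]; im=cv2.resize(np.ascontiguousarray(im),None,fx=k,fy=k,interpolation=cv2.INTER_CUBIC)
    for X,Y,z,col in ((.069,.104,.084,(0,0,255)),(.065,.1,.004,(255,0,0)),(.069,.104,0,(0,255,0))):
        W=np.array([[*c2w(a*X,b*Y),z] for a,b in((1,1),(1,-1),(-1,-1),(-1,1))])
        uv=(proj(n,W)-np.array(crop[:2])+.5)*k
        cv2.polylines(im,[uv.astype(int)],True,col,1)
    cv2.imwrite(f'pics/ov_{n}.png',im)
E
```

```text
(no output)
```

View pics/ov_top.png

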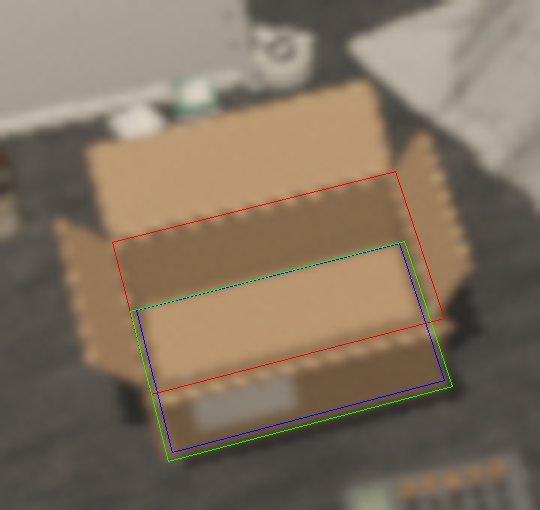

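View pics/ov_scene.png

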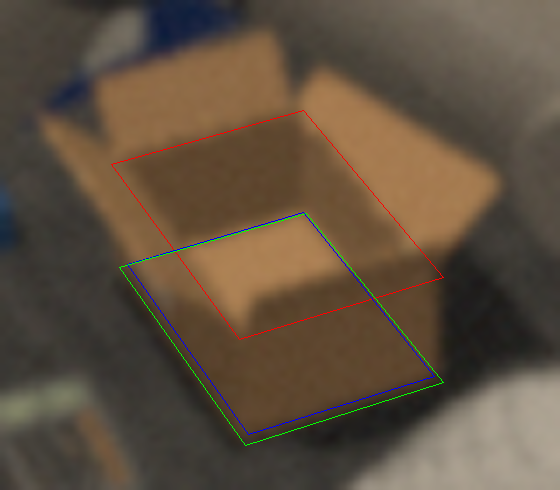

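The overlay (red rim, blue floor) agrees with both views to about 1 px, so the carton pose is good to about 3 mm. Lowering the jar in at carton (-0.030,-0.044).

```bash
python3 plan.py c -.030 -.044 .066 -1.571
```

```text
t 6.03 pos [0.4659 0.157  0.2494] rot [-1.572 -0.    -1.675] F [-0.1 -0.3 -3.1] op 0.048 q [ 0.17  0.28  1.6  -0.    1.26  1.84]
[0.4703 0.1575]
d [-0.0011  0.1834  0.0045] r [ 0.001 -0.001  0.   ] dist 0.183 rows 3
```

```bash
python3 -m creep '[{"dx":-0.001,"dy":0.03,"dz":0.004,"rx":0,"ry":0,"rz":0,"gripper":0.4},{"dx":-0.001,"dy":0.06,"dz":0.004,"rx":0,"ry":0,"rz":0,"gripper":0.4},{"dx":-0.001,"dy":0.09,"dz":0.004,"rx":0,"ry":0,"rz":0,"gripper":0.4},{"dx":-0.001,"dy":0.115,"dz":0.004,"rx":0,"ry":0,"rz":0,"gripper":0.4},{"dx":-0.001,"dy":0.13,"dz":0.004,"rx":0,"ry":0,"rz":0,"gripper":0.4},{"dx":-0.001,"dy":0.14,"dz":0.004,"rx":0,"ry":0,"rz":0,"gripper":0.4},{"dx":-0.001,"dy":0.15,"dz":0.004,"rx":0,"ry":0,"rz":0,"gripper":0.4},{"dx":-0.001,"dy":0.16,"dz":0.004,"rx":0,"ry":0,"rz":0,"gripper":0.4},{"dx":-0.001,"dy":0.167,"dz":0.004,"rx":0,"ry":0,"rz":0,"gripper":0.4},{"dx":-0.001,"dy":0.174,"dz":0.004,"rx":0,"ry":0,"rz":0,"gripper":0.4}]' 25
python3 -m creep '[{"dx":0,"dy":0.003,"dz":0,"rx":0,"ry":0,"rz":0,"gripper":0.4},{"dx":0,"dy":0.006,"dz":0,"rx":0,"ry":0,"rz":0,"gripper":0.4},{"dx":0,"dy":0.009,"dz":0,"rx":0,"ry":0,"rz":0,"gripper":0.4},{"dx":0,"dy":0.009,"dz":0,"rx":0,"ry":0,"rz":0,"gripper":0.4}]' 25
python3 - <<'E'
from h import *
grab('scene','c4s.png',(150,80,300,230))
E
```

```text
time: 7.28
tool_pos: [0.4707, 0.1585, 0.0756]
tool_rot: [-1.57, 0.0, -1.674]
contact_force: [-0.1, 0.3, -2.1]
opening: 0.048
time: 7.78
tool_pos: [0.4703, 0.1585, 0.0665]
tool_rot: [-1.571, -0.0, -1.674]
contact_force: [-0.9, -0.3, -2.9]
opening: 0.0478
```

View pics/c4s.png

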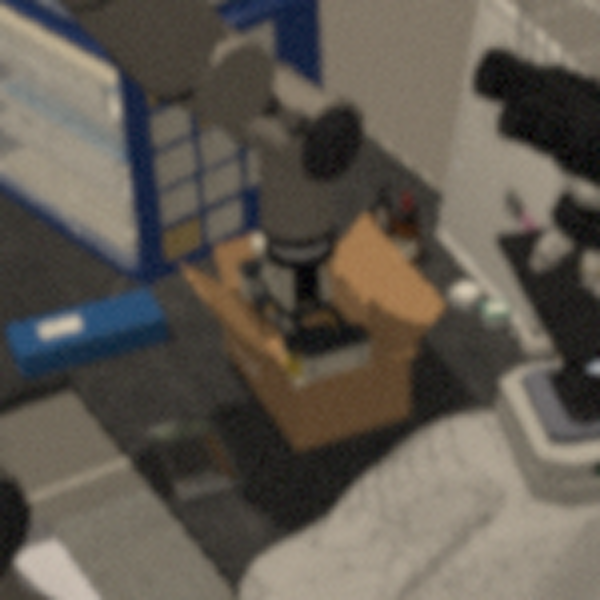

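The jar is down inside and the right short flap is pushed outward a bit, as I expected. Lowering 2 mm, releasing to a limited opening and rising.

```bash
python3 -m creep '[{"dx":0,"dy":0.002,"dz":0,"rx":0,"ry":0,"rz":0,"gripper":0.4},{"dx":0,"dy":0.002,"dz":0,"rx":0,"ry":0,"rz":0,"gripper":0.66},{"dx":0,"dy":0.002,"dz":0,"rx":0,"ry":0,"rz":0,"gripper":0.66},{"dx":0,"dy":0.002,"dz":0,"rx":0,"ry":0,"rz":0,"gripper":0.66},{"dx":0,"dy":0.002,"dz":0,"rx":0,"ry":0,"rz":0,"gripper":0.66}]' 25
python3 -m creep '[{"dx":0,"dy":-0.01,"dz":0,"rx":0,"ry":0,"rz":0,"gripper":0.68},{"dx":0,"dy":-0.03,"dz":0,"rx":0,"ry":0,"rz":0,"gripper":0.68},{"dx":0,"dy":-0.07,"dz":0,"rx":0,"ry":0,"rz":0,"gripper":0.68},{"dx":0,"dy":-0.12,"dz":0,"rx":0,"ry":0,"rz":0,"gripper":1},{"dx":0,"dy":-0.17,"dz":0,"rx":0,"ry":0,"rz":0,"gripper":1},{"dx":0,"dy":-0.19,"dz":0,"rx":0,"ry":0,"rz":0,"gripper":1}]' 25
for a in ".42 .06 .25 -1.6" ".37 -.08 .25 -1.4" ".30 -.27 .25 -.8" ".512 -.374 .22 0"; do python3 plan.py $a; done
python3 - <<'E'
from h import *
grab('scene','c5s.png',(150,80,300,230))
E
```

```text
time: 8.45
tool_pos: [0.4705, 0.1585, 0.0648]
tool_rot: [-1.571, -0.0, -1.674]
contact_force: [1.0, -0.0, -0.1]
opening: 0.0607
time: 9.2
tool_pos: [0.4713, 0.1587, 0.2587]
tool_rot: [-1.565, 0.002, -1.674]
contact_force: [0.4, -0.0, -0.7]
opening: 0.0877
t 9.2 pos [0.4713 0.1587 0.2587] rot [-1.565  0.002 -1.674] F [ 0.4 -0.  -0.7] op 0.0877 q [ 0.17  0.28  1.58 -0.    1.28  1.84]
d [ 0.1035  0.0083 -0.0409] r [-0.006 -0.074 -0.001] dist 0.112 rows 2
t 9.2 pos [0.4713 0.1587 0.2587] rot [-1.565  0.002 -1.674] F [ 0.4 -0.  -0.7] op 0.0877 q [ 0.17  0.28  1.58 -0.    1.28  1.84]
d [ 0.2479  0.0079 -0.0762] r [-0.006 -0.274 -0.001] dist 0.259 rows 5
t 9.2 pos [0.4713 0.1587 0.2587] rot [-1.565  0.002 -1.674] F [ 0.4 -0.  -0.7] op 0.0877 q [ 0.17  0.28  1.58 -0.    1.28  1.84]
d [ 0.4441  0.0073 -0.1263] r [-0.006 -0.874  0.001] dist 0.462 rows 8
t 9.2 pos [0.4713 0.1587 0.2587] rot [-1.565  0.002 -1.674] F [ 0.4 -0.  -0.7] op 0.0877 q [ 0.17  0.28  1.58 -0.    1.28  1.84]
d [0.5258 0.0384 0.0951] r [-0.006 -1.674  0.004] dist 0.536 rows 9
```

View pics/c5s.png

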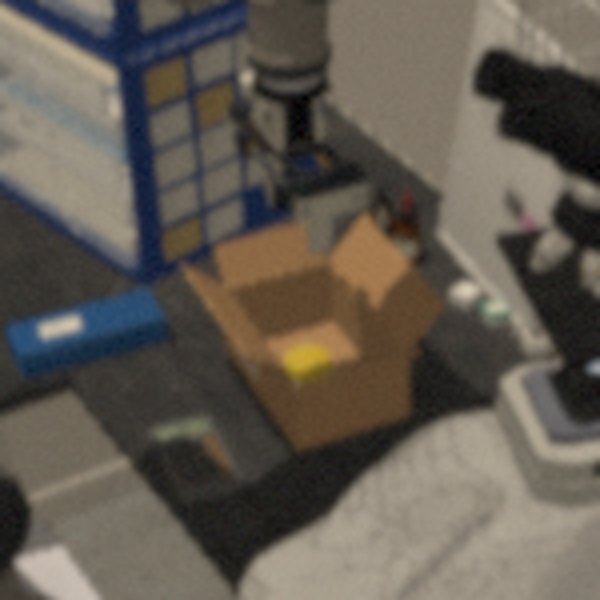

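Jar one stands inside, lid at crop (308,362). Going back for the second, approaching from the side away from the microscope.

```bash
python3 -m creep '[{"dx":0.05,"dy":0.01,"dz":-0.025,"rx":0,"ry":-0.05,"rz":0,"gripper":1},{"dx":0.104,"dy":0.01,"dz":-0.045,"rx":0,"ry":-0.1,"rz":0,"gripper":1},{"dx":0.15,"dy":0.01,"dz":-0.06,"rx":0,"ry":-0.17,"rz":0,"gripper":1},{"dx":0.2,"dy":0.01,"dz":-0.07,"rx":0,"ry":-0.25,"rz":0,"gripper":1},{"dx":0.25,"dy":0.01,"dz":-0.08,"rx":0,"ry":-0.35,"rz":0,"gripper":1},{"dx":0.3,"dy":0.01,"dz":-0.1,"rx":0,"ry":-0.5,"rz":0,"gripper":1},{"dx":0.35,"dy":0.01,"dz":-0.11,"rx":0,"ry":-0.65,"rz":0,"gripper":1},{"dx":0.4,"dy":0.01,"dz":-0.12,"rx":0,"ry":-0.8,"rz":0,"gripper":1},{"dx":0.45,"dy":0.01,"dz":-0.12,"rx":0,"ry":-0.95,"rz":0,"gripper":1},{"dx":0.5,"dy":0.01,"dz":-0.1,"rx":0,"ry":-1.1,"rz":0,"gripper":1},{"dx":0.54,"dy":0.01,"dz":-0.07,"rx":0,"ry":-1.25,"rz":0,"gripper":1},{"dx":0.585,"dy":0.01,"dz":-0.03,"rx":0,"ry":-1.4,"rz":0,"gripper":1},{"dx":0.585,"dy":0.02,"dz":-0.03,"rx":0,"ry":-1.55,"rz":0,"gripper":1},{"dx":0.585,"dy":0.03,"dz":-0.03,"rx":0,"ry":-1.674,"rz":0,"gripper":1},{"dx":0.585,"dy":0.03,"dz":-0.03,"rx":0,"ry":-1.674,"rz":0,"gripper":1},{"dx":0.585,"dy":0.03,"dz":-0.03,"rx":0,"ry":-1.674,"rz":0,"gripper":1}]' 25
python3 jars.py 6; python3 plan.py .512 -.374 .2 0
```

```text
time: 11.25
tool_pos: [0.3803, -0.4202, 0.2251]
tool_rot: [-1.571, -0.0, -0.002]
contact_force: [-0.3, 0.0, -0.9]
opening: 0.0914
scene [221 166  12  10  95] [226.4    170.1579] [0.4685 0.1545 0.0743] [0.4698 0.1575 0.072 ]
scene [304 235  14  12 124] [310.0726 240.1774] [ 0.5139 -0.3766  0.0719] [ 0.5141 -0.3759  0.072 ]
scene [366 260  13  11 109] [372.2844 265.0917] [ 0.6332 -0.5749  0.0542] [ 0.6205 -0.5856  0.072 ]
top [454  77  16  13 100] [461.63  82.62] [ 0.7468 -1.3719  0.0703] [ 0.7454 -1.3661  0.072 ]
top [311 167   8   8  56] [314.5    170.7143] [ 0.5118 -0.3707  0.0736] [ 0.5118 -0.372   0.072 ]
top [203 211  11  10  89] [207.8876 215.4157] [0.4681 0.157  0.0769] [0.4715 0.1562 0.072 ]
t 11.35 pos [ 0.3804 -0.4204  0.2254] rot [-1.572e+00 -1.000e-03 -2.000e-03] F [ 0.3  0.  -0.1] op 0.0918 q [-0.97  0.43  1.44 -0.    1.27 -0.97]
d [0.1315 0.0254 0.0466] r [ 0.001 -0.002  0.001] dist 0.142 rows 3
```

View pics/scene6.png

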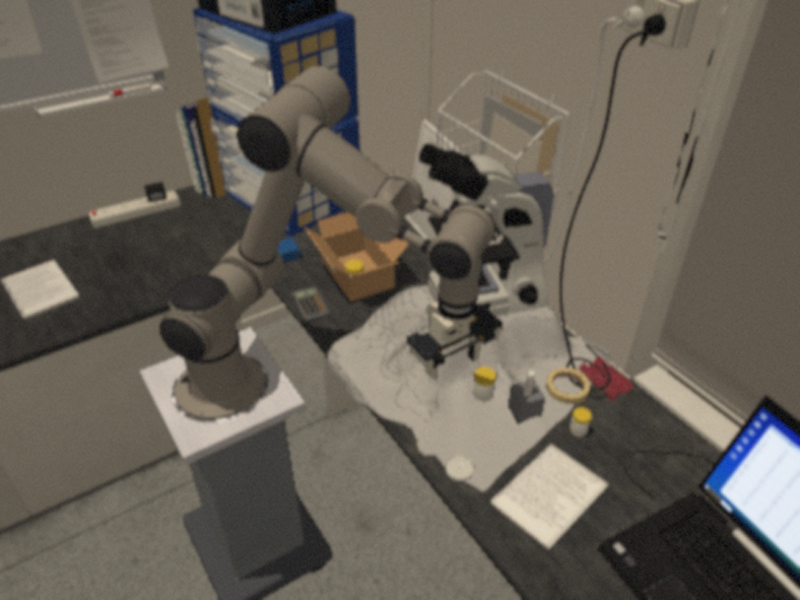

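```bash
python3 - <<'E'
from h import *
np.set_printoptions(precision=3,suppress=True)
for n in('scene','top'):
    P=cloud(n,np.load(n+'0.npz')['d']).reshape(-1,3);P=P[np.isfinite(P).all(1)]
    for zl in(.03,.1,.2,.3,.4):
        q=P[(P[:,2]>zl)&(P[:,2]<zl+.1)&(P[:,0]>.4)&(P[:,0]<.8)&(P[:,1]<-.0)&(P[:,1]>-.345)]
        if len(q): print(n,zl,len(q),'x',np.percentile(q[:,0],[2,50]),'ymin',np.percentile(q[:,1],[0,2,20]),'x<.6 ymin',q[q[:,0]<.62][:,1].min() if (q[:,0]<.62).any() else None)
E
```

```text
scene 0.03 3446 x [0.407 0.542] ymin [-0.345 -0.342 -0.312] x<.6 ymin -0.3449899180442183
scene 0.1 2797 x [0.481 0.596] ymin [-0.344 -0.322 -0.28 ] x<.6 ymin -0.2975175780175485
scene 0.2 801 x [0.578 0.707] ymin [-0.31  -0.302 -0.267] x<.6 ymin -0.21352747913914505
scene 0.3 2258 x [0.521 0.629] ymin [-0.32  -0.296 -0.252] x<.6 ymin -0.2897519509100719
scene 0.4 1609 x [0.528 0.658] ymin [-0.338 -0.324 -0.238] x<.6 ymin -0.24215195746738627
top 0.03 1943 x [0.406 0.525] ymin [-0.345 -0.293 -0.121] x<.6 ymin -0.2985234169118583
top 0.1 1379 x [0.499 0.56 ] ymin [-0.304 -0.25  -0.177] x<.6 ymin -0.2656270730808194
top 0.2 148 x [0.571 0.589] ymin [-0.215 -0.208 -0.189] x<.6 ymin -0.2153652899707736
top 0.3 1574 x [0.523 0.6  ] ymin [-0.319 -0.285 -0.22 ] x<.6 ymin -0.2802331930262924
top 0.4 649 x [0.539 0.699] ymin [-0.343 -0.33  -0.215] x<.6 ymin -0.23408410370096316
```

Microscope parts near x<0.62 stay at y>-0.30, which leaves about 75 mm clearance at the jar. Moving over and down, then gripping.

```bash
python3 -m creep '[{"dx":0.05,"dy":0.005,"dz":0.015,"rx":0,"ry":0,"rz":0,"gripper":1},{"dx":0.1,"dy":0.015,"dz":0.035,"rx":0,"ry":0,"rz":0,"gripper":1},{"dx":0.132,"dy":0.025,"dz":0.045,"rx":0,"ry":0,"rz":0,"gripper":1},{"dx":0.132,"dy":0.06,"dz":0.045,"rx":0,"ry":0,"rz":0,"gripper":1},{"dx":0.132,"dy":0.1,"dz":0.045,"rx":0,"ry":0,"rz":0,"gripper":1},{"dx":0.132,"dy":0.13,"dz":0.045,"rx":0,"ry":0,"rz":0,"gripper":1},{"dx":0.132,"dy":0.155,"dz":0.045,"rx":0,"ry":0,"rz":0,"gripper":1},{"dx":0.132,"dy":0.165,"dz":0.045,"rx":0,"ry":0,"rz":0,"gripper":1},{"dx":0.132,"dy":0.165,"dz":0.045,"rx":0,"ry":0,"rz":0,"gripper":1},{"dx":0.132,"dy":0.165,"dz":0.045,"rx":0,"ry":0,"rz":0,"gripper":0.4},{"dx":0.132,"dy":0.165,"dz":0.045,"rx":0,"ry":0,"rz":0,"gripper":0.4},{"dx":0.132,"dy":0.165,"dz":0.045,"rx":0,"ry":0,"rz":0,"gripper":0.4},{"dx":0.132,"dy":0.165,"dz":0.045,"rx":0,"ry":0,"rz":0,"gripper":0.4},{"dx":0.132,"dy":0.165,"dz":0.045,"rx":0,"ry":0,"rz":0,"gripper":0.4},{"dx":0.132,"dy":0.165,"dz":0.045,"rx":0,"ry":0,"rz":0,"gripper":0.4},{"dx":0.132,"dy":0.165,"dz":0.045,"rx":0,"ry":0,"rz":0,"gripper":0.4}]' 25
python3 plan.py
python3 - <<'E'
from h import *
grab('scene','g7.png',(250,150,400,300)); 
E
```

```text
time: 13.35
tool_pos: [0.5128, -0.3756, 0.0602]
tool_rot: [-1.572, -0.001, -0.0]
contact_force: [3.0, -0.6, 3.6]
opening: 0.0486
t 13.35 pos [ 0.5128 -0.3756  0.0602] rot [-1.572e+00 -1.000e-03 -0.000e+00] F [ 3.  -0.6  3.6] op 0.0486 q [-0.75  0.72  1.41  0.    1.01 -0.75]
```

View pics/g7.png

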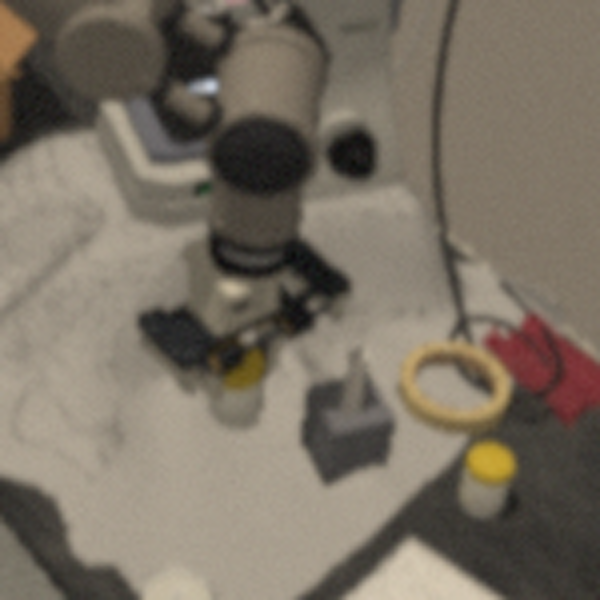

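Gripped, jar at crop (240,390). Lifting it, then backing out the way I came and round to the carton.

```bash
python3 -m creep '[{"dx":0,"dy":-0.01,"dz":0,"rx":0,"ry":0,"rz":0,"gripper":0.4},{"dx":0,"dy":-0.05,"dz":0,"rx":0,"ry":0,"rz":0,"gripper":0.4},{"dx":0,"dy":-0.1,"dz":0,"rx":0,"ry":0,"rz":0,"gripper":0.4},{"dx":0,"dy":-0.15,"dz":0,"rx":0,"ry":0,"rz":0,"gripper":0.4},{"dx":-0.02,"dy":-0.19,"dz":-0.008,"rx":0,"ry":0,"rz":0,"gripper":0.4},{"dx":-0.07,"dy":-0.19,"dz":-0.025,"rx":0,"ry":0,"rz":0,"gripper":0.4},{"dx":-0.12,"dy":-0.19,"dz":-0.04,"rx":0,"ry":0,"rz":0,"gripper":0.4},{"dx":-0.165,"dy":-0.19,"dz":-0.02,"rx":0,"ry":0.1,"rz":0,"gripper":0.4},{"dx":-0.19,"dy":-0.19,"dz":0.03,"rx":0,"ry":0.25,"rz":0,"gripper":0.4},{"dx":-0.21,"dy":-0.19,"dz":0.085,"rx":0,"ry":0.4,"rz":0,"gripper":0.4},{"dx":-0.2,"dy":-0.19,"dz":0.14,"rx":0,"ry":0.55,"rz":0,"gripper":0.4},{"dx":-0.18,"dy":-0.19,"dz":0.195,"rx":0,"ry":0.7,"rz":0,"gripper":0.4},{"dx":-0.16,"dy":-0.19,"dz":0.25,"rx":0,"ry":0.85,"rz":0,"gripper":0.4},{"dx":-0.14,"dy":-0.19,"dz":0.305,"rx":0,"ry":1.0,"rz":0,"gripper":0.4},{"dx":-0.125,"dy":-0.19,"dz":0.355,"rx":0,"ry":1.15,"rz":0,"gripper":0.4},{"dx":-0.11,"dy":-0.19,"dz":0.405,"rx":0,"ry":1.3,"rz":0,"gripper":0.4},{"dx":-0.09,"dy":-0.19,"dz":0.455,"rx":0,"ry":1.45,"rz":0,"gripper":0.4},{"dx":-0.07,"dy":-0.19,"dz":0.51,"rx":0,"ry":1.6,"rz":0,"gripper":0.4},{"dx":-0.05,"dy":-0.19,"dz":0.565,"rx":0,"ry":1.674,"rz":0,"gripper":0.4},{"dx":-0.034,"dy":-0.19,"dz":0.62,"rx":0,"ry":1.674,"rz":0,"gripper":0.4}]' 25
python3 -m creep '[{"dx":0,"dy":0,"dz":0,"rx":0,"ry":0,"rz":0,"gripper":0.4}]' 25
python3 plan.py c -.030 .044 .066 -1.571
```

```text
time: 15.9
tool_pos: [0.4712, 0.224, 0.2495]
tool_rot: [-1.572, -0.001, -1.675]
contact_force: [1.8, -0.0, -1.2]
opening: 0.0483
time: 16.02
tool_pos: [0.471, 0.2258, 0.2487]
tool_rot: [-1.573, -0.0, -1.669]
contact_force: [0.1, -1.7, -1.8]
opening: 0.0481
t 16.02 pos [0.471  0.2258 0.2487] rot [-1.573 -0.    -1.669] F [ 0.1 -1.7 -1.8] op 0.0481 q [0.3  0.33 1.52 0.   1.29 1.97]
[0.4794 0.2451]
d [-0.0201  0.1827  0.0069] r [0.002 0.005 0.   ] dist 0.184 rows 3
```

```bash
python3 -m creep '[{"dx":-0.02,"dy":0.02,"dz":0.007,"rx":0,"ry":0.005,"rz":0,"gripper":0.4},{"dx":-0.02,"dy":0.05,"dz":0.007,"rx":0,"ry":0.005,"rz":0,"gripper":0.4},{"dx":-0.02,"dy":0.08,"dz":0.007,"rx":0,"ry":0.005,"rz":0,"gripper":0.4},{"dx":-0.02,"dy":0.11,"dz":0.007,"rx":0,"ry":0.005,"rz":0,"gripper":0.4},{"dx":-0.02,"dy":0.13,"dz":0.007,"rx":0,"ry":0.005,"rz":0,"gripper":0.4},{"dx":-0.02,"dy":0.145,"dz":0.007,"rx":0,"ry":0.005,"rz":0,"gripper":0.4},{"dx":-0.02,"dy":0.155,"dz":0.007,"rx":0,"ry":0.005,"rz":0,"gripper":0.4},{"dx":-0.02,"dy":0.165,"dz":0.007,"rx":0,"ry":0.005,"rz":0,"gripper":0.4},{"dx":-0.02,"dy":0.173,"dz":0.007,"rx":0,"ry":0.005,"rz":0,"gripper":0.4},{"dx":-0.02,"dy":0.173,"dz":0.007,"rx":0,"ry":0.005,"rz":0,"gripper":0.4}]' 25
python3 -m creep '[{"dx":0,"dy":0.003,"dz":0,"rx":0,"ry":0,"rz":0,"gripper":0.4},{"dx":0,"dy":0.006,"dz":0,"rx":0,"ry":0,"rz":0,"gripper":0.4},{"dx":0,"dy":0.009,"dz":0,"rx":0,"ry":0,"rz":0,"gripper":0.4},{"dx":0,"dy":0.011,"dz":0,"rx":0,"ry":0,"rz":0,"gripper":0.4}]' 25
python3 - <<'E'
from h import *
grab('scene','c8s.png',(150,80,300,230)); grab('top','c8t.png',(130,140,270,260))
E
```

```text
time: 17.27
tool_pos: [0.4802, 0.2416, 0.0762]
tool_rot: [-1.572, -0.001, -1.679]
contact_force: [0.4, 0.5, -1.6]
opening: 0.0481
time: 17.77
tool_pos: [0.4804, 0.2417, 0.0656]
tool_rot: [-1.571, -0.0, -1.679]
contact_force: [0.2, -0.1, -0.9]
opening: 0.0478
```

View pics/c8s.png

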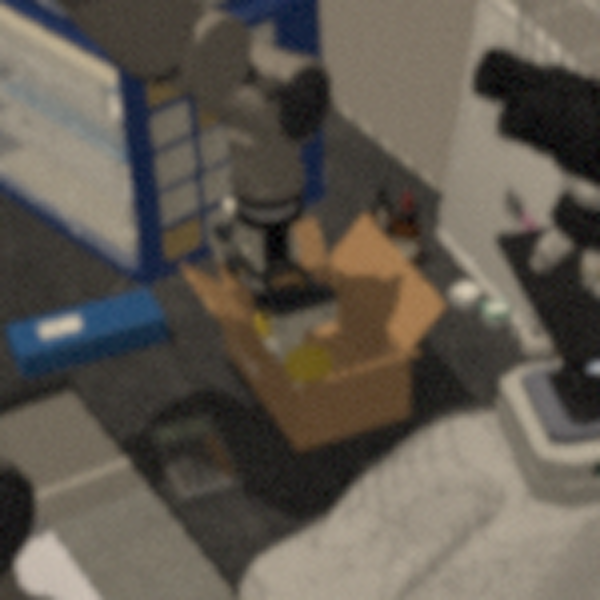

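Both jars are inside with their lids side by side. Releasing the second and rising.

```bash
python3 -m creep '[{"dx":0,"dy":0.001,"dz":0,"rx":0,"ry":0,"rz":0,"gripper":0.66},{"dx":0,"dy":0.001,"dz":0,"rx":0,"ry":0,"rz":0,"gripper":0.66},{"dx":0,"dy":0.001,"dz":0,"rx":0,"ry":0,"rz":0,"gripper":0.66},{"dx":0,"dy":0.001,"dz":0,"rx":0,"ry":0,"rz":0,"gripper":0.66},{"dx":0,"dy":-0.01,"dz":0,"rx":0,"ry":0,"rz":0,"gripper":0.67},{"dx":0,"dy":-0.03,"dz":0,"rx":0,"ry":0,"rz":0,"gripper":0.67},{"dx":0,"dy":-0.07,"dz":0,"rx":0,"ry":0,"rz":0,"gripper":0.67},{"dx":0,"dy":-0.12,"dz":0,"rx":0,"ry":0,"rz":0,"gripper":0.67},{"dx":0,"dy":-0.17,"dz":0,"rx":0,"ry":0,"rz":0,"gripper":0.67},{"dx":0,"dy":-0.2,"dz":0,"rx":0,"ry":0,"rz":0,"gripper":0.67},{"dx":0,"dy":-0.2,"dz":0,"rx":0,"ry":0,"rz":0,"gripper":0.67}]' 25
python3 jars.py 9
for a in ".42 .06 .25 -1.6" ".37 -.08 .25 -1.4" ".30 -.27 .25 -.8" ".38 -.42 .25 0" ".565 -.468 .2 0"; do python3 plan.py $a |grep d; done
```

```text
time: 19.25
tool_pos: [0.4814, 0.2421, 0.269]
tool_rot: [-1.565, 0.003, -1.679]
contact_force: [-0.1, -0.3, -0.5]
opening: 0.0616
scene [213 156  13   9  98] [218.8571 159.8776] [0.4806 0.2423 0.0727] [0.4797 0.2429 0.072 ]
scene [221 166  12  10  86] [226.7791 170.4535] [0.4684 0.1512 0.0742] [0.4701 0.1548 0.072 ]
scene [366 260  13  11 108] [372.2407 265.1204] [ 0.6349 -0.5749  0.0543] [ 0.6203 -0.5856  0.072 ]
top [454  77  16  13  99] [461.6364  82.6263] [ 0.7484 -1.3707  0.0719] [ 0.7453 -1.3661  0.072 ]
top [338 140   7   6  35] [341.2286 142.6   ] [ 0.6322 -0.5799  0.0563] [ 0.6178 -0.5697  0.072 ]
top [182 215  14  11 105] [188.4286 220.0667] [0.4782 0.2399 0.0762] [0.4819 0.2395 0.072 ]
d [ 0.1871  0.0156 -0.04  ] r [ 0.    -0.079  0.   ] dist 0.192 rows 4
d [ 0.3316  0.0156 -0.0746] r [ 0.    -0.279  0.   ] dist 0.34 rows 6
d [ 0.5281  0.0157 -0.1237] r [ 0.    -0.879  0.   ] dist 0.543 rows 9
d [ 0.6686  0.0157 -0.028 ] r [ 0.    -1.679 -0.   ] dist 0.669 rows 11
d [0.6963 0.0656 0.1611] r [ 0.    -1.679 -0.   ] dist 0.718 rows 12
```

View pics/scene9.png

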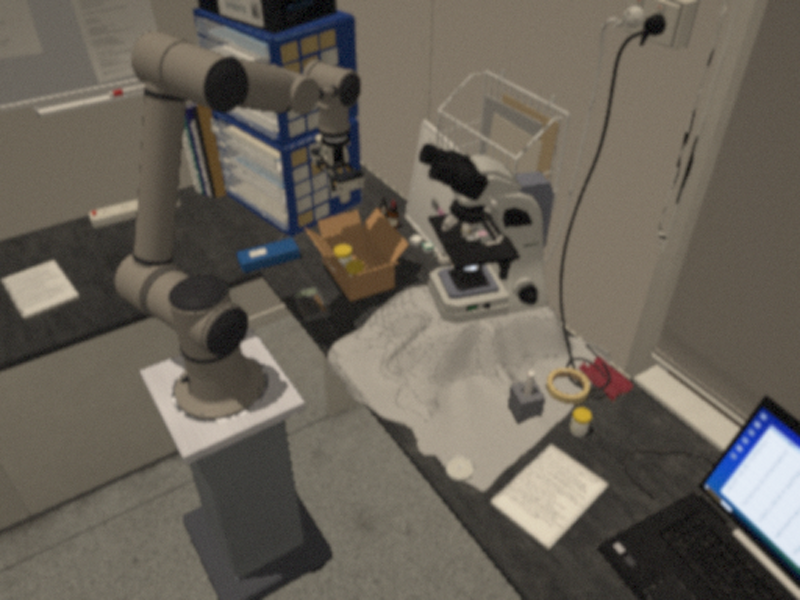

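Both jars stand in the carton, lids at scene (342,250) and (356,265). The worktop by the microscope now holds only the stand and marker (526,395) and the look-alike (581,421). Measuring the marker from both views.

```bash
python3 - <<'E'
from h import *
np.set_printoptions(precision=4,suppress=True)
for n,crop in(('scene',(320,225,360,275)),('top',(310,140,350,180))):
    p,d=grab(n,'m_'+n+'.png',crop,k=12); P=cloud(n,d)
    Q=P[crop[1]:crop[3],crop[0]:crop[2]]; q=Q.reshape(-1,3)
    pts=q[(q[:,2]>.08)&(q[:,2]<.14)&(q[:,0]>.53)&(q[:,0]<.6)&(q[:,1]<-.43)&(q[:,1]>-.51)]
    for lo in(.08,.1,.12):
        a=pts[(pts[:,2]>=lo)&(pts[:,2]<lo+.02)]; print(n,lo,len(a),(a.min(0)+a.max(0))/2,a.mean(0))
    st=q[(q[:,2]>.063)&(q[:,2]<.076)&(q[:,0]>.5)&(q[:,0]<.63)]; 
    if len(st): print('stand',cv2.minAreaRect(st[:,:2].astype(np.float32)))
    # pixel columns of marker: project mask
    mask=(Q[...,2]>.118)&(Q[...,2]<.145); v,u=np.nonzero(mask)
    print('top px',u.mean()+crop[0],v.mean()+crop[1],onplane(n,u.mean()+crop[0],v.mean()+crop[1],.127))
E
```

```text
scene 0.08 18 [ 0.5601 -0.4712  0.0907] [ 0.5605 -0.4713  0.0915]
scene 0.1 18 [ 0.5638 -0.4697  0.1094] [ 0.5621 -0.4717  0.1082]
scene 0.12 27 [ 0.5641 -0.4689  0.1276] [ 0.5629 -0.469   0.1275]
stand ((0.5645710825920105, -0.46916547417640686), (0.06376711279153824, 0.06456290930509567), 73.60548400878906)
top px 339.03703703703707 239.8148148148148 [ 0.5632 -0.4687  0.127 ]
top 0.08 14 [ 0.5603 -0.4606  0.0902] [ 0.5577 -0.4647  0.0868]
top 0.1 12 [ 0.5611 -0.4683  0.1072] [ 0.5587 -0.4669  0.1071]
top 0.12 17 [ 0.5635 -0.4687  0.1295] [ 0.5609 -0.4689  0.128 ]
stand ((0.569585919380188, -0.5164862275123596), (0.0775117501616478, 0.17343036830425262), 13.738822937011719)
top px 329.47058823529414 148.64705882352942 [ 0.5617 -0.4695  0.127 ]
```

View pics/m_scene.png

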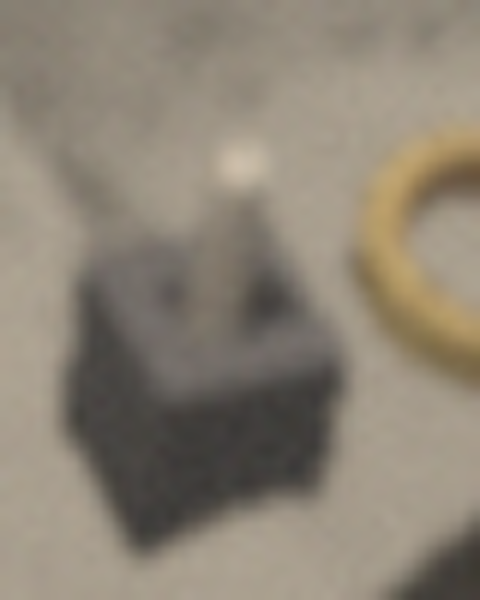

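View pics/m_top.png

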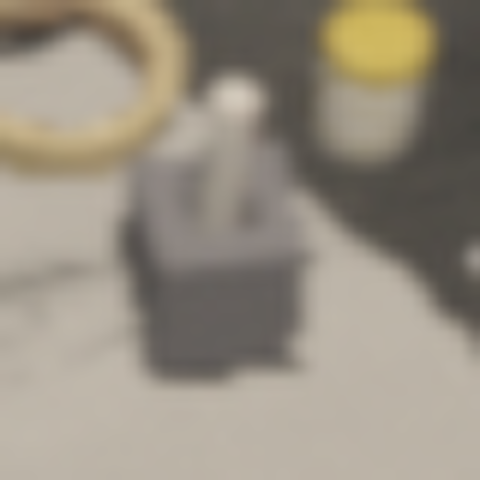

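Both views give the marker at about (0.563,-0.469), cap at crop (240,165) and (238,98). Going there.

```bash
python3 -m creep '[{"dx":0.05,"dy":0.005,"dz":-0.01,"rx":0,"ry":0,"rz":0,"gripper":0.8},{"dx":0.1,"dy":0.01,"dz":-0.025,"rx":0,"ry":-0.05,"rz":0,"gripper":0.8},{"dx":0.15,"dy":0.015,"dz":-0.035,"rx":0,"ry":-0.1,"rz":0,"gripper":0.8},{"dx":0.2,"dy":0.015,"dz":-0.045,"rx":0,"ry":-0.15,"rz":0,"gripper":0.8},{"dx":0.25,"dy":0.015,"dz":-0.055,"rx":0,"ry":-0.2,"rz":0,"gripper":0.8},{"dx":0.3,"dy":0.015,"dz":-0.065,"rx":0,"ry":-0.25,"rz":0,"gripper":0.8},{"dx":0.35,"dy":0.015,"dz":-0.08,"rx":0,"ry":-0.35,"rz":0,"gripper":0.8},{"dx":0.4,"dy":0.015,"dz":-0.095,"rx":0,"ry":-0.45,"rz":0,"gripper":0.8},{"dx":0.45,"dy":0.015,"dz":-0.11,"rx":0,"ry":-0.6,"rz":0,"gripper":0.8},{"dx":0.5,"dy":0.015,"dz":-0.12,"rx":0,"ry":-0.75,"rz":0,"gripper":0.8},{"dx":0.55,"dy":0.015,"dz":-0.11,"rx":0,"ry":-0.9,"rz":0,"gripper":0.8},{"dx":0.6,"dy":0.015,"dz":-0.08,"rx":0,"ry":-1.05,"rz":0,"gripper":0.8},{"dx":0.64,"dy":0.015,"dz":-0.05,"rx":0,"ry":-1.2,"rz":0,"gripper":0.8},{"dx":0.67,"dy":0.015,"dz":-0.01,"rx":0,"ry":-1.35,"rz":0,"gripper":0.8},{"dx":0.69,"dy":0.015,"dz":0.04,"rx":0,"ry":-1.5,"rz":0,"gripper":0.8},{"dx":0.7,"dy":0.015,"dz":0.1,"rx":0,"ry":-1.576,"rz":0,"gripper":0.8},{"dx":0.697,"dy":0.03,"dz":0.16,"rx":0,"ry":-1.576,"rz":0,"gripper":0.8},{"dx":0.697,"dy":0.03,"dz":0.16,"rx":0,"ry":-1.576,"rz":0,"gripper":0.8},{"dx":0.697,"dy":0.03,"dz":0.16,"rx":0,"ry":-1.576,"rz":0,"gripper":0.8},{"dx":0.697,"dy":0.03,"dz":0.16,"rx":0,"ry":-1.576,"rz":0,"gripper":0.8}]' 20
python3 plan.py .563 -.469 .11 -.103
```

```text
time: 21.95
tool_pos: [0.5632, -0.4689, 0.2371]
tool_rot: [-1.572, -0.001, -0.104]
contact_force: [0.3, 0.1, -0.1]
opening: 0.0735
t 21.95 pos [ 0.5632 -0.4689  0.2371] rot [-1.572e+00 -1.000e-03 -1.040e-01] F [ 0.3  0.1 -0.1] op 0.0735 q [-0.8   0.76  0.82 -0.    1.56 -0.69]
d [-3.000e-04  1.271e-01  1.000e-04] r [ 0.001 -0.001  0.001] dist 0.127 rows 3
```

```bash
python3 -m creep '[{"dx":0,"dy":0.05,"dz":0,"rx":0,"ry":0,"rz":0,"gripper":0.8},{"dx":0,"dy":0.09,"dz":0,"rx":0,"ry":0,"rz":0,"gripper":0.8},{"dx":0,"dy":0.115,"dz":0,"rx":0,"ry":0,"rz":0,"gripper":0.8},{"dx":0,"dy":0.127,"dz":0,"rx":0,"ry":0,"rz":0,"gripper":0.8},{"dx":0,"dy":0.127,"dz":0,"rx":0,"ry":0,"rz":0,"gripper":0.1},{"dx":0,"dy":0.127,"dz":0,"rx":0,"ry":0,"rz":0,"gripper":0.1},{"dx":0,"dy":0.127,"dz":0,"rx":0,"ry":0,"rz":0,"gripper":0.1},{"dx":0,"dy":0.127,"dz":0,"rx":0,"ry":0,"rz":0,"gripper":0.1},{"dx":0,"dy":0.127,"dz":0,"rx":0,"ry":0,"rz":0,"gripper":0.1},{"dx":0,"dy":0.127,"dz":0,"rx":0,"ry":0,"rz":0,"gripper":0.1},{"dx":0,"dy":0.127,"dz":0,"rx":0,"ry":0,"rz":0,"gripper":0.1},{"dx":0,"dy":0.127,"dz":0,"rx":0,"ry":0,"rz":0,"gripper":0.1}]' 20
python3 -m creep '[{"dx":0,"dy":-0.02,"dz":0,"rx":0,"ry":0,"rz":0,"gripper":0.1},{"dx":0,"dy":-0.05,"dz":0,"rx":0,"ry":0,"rz":0,"gripper":0.1},{"dx":0,"dy":-0.09,"dz":0,"rx":0,"ry":0,"rz":0,"gripper":0.1},{"dx":0,"dy":-0.13,"dz":0,"rx":0,"ry":0,"rz":0,"gripper":0.1},{"dx":0,"dy":-0.17,"dz":0,"rx":0,"ry":0,"rz":0,"gripper":0.1},{"dx":0,"dy":-0.2,"dz":0,"rx":0,"ry":0,"rz":0,"gripper":0.1},{"dx":0,"dy":-0.2,"dz":0,"rx":0,"ry":0,"rz":0,"gripper":0.1}]' 20
python3 - <<'E'
from h import *
grab('scene','g10.png',(250,110,400,270)); 
E
```

```text
time: 23.45
tool_pos: [0.5642, -0.4685, 0.1087]
tool_rot: [-1.571, 0.0, -0.103]
contact_force: [-0.4, -0.0, -0.6]
opening: 0.0175
time: 24.32
tool_pos: [0.5648, -0.469, 0.3119]
tool_rot: [-1.575, -0.005, -0.103]
contact_force: [0.0, -0.4, -0.5]
opening: 0.0174
```

View pics/g10.png

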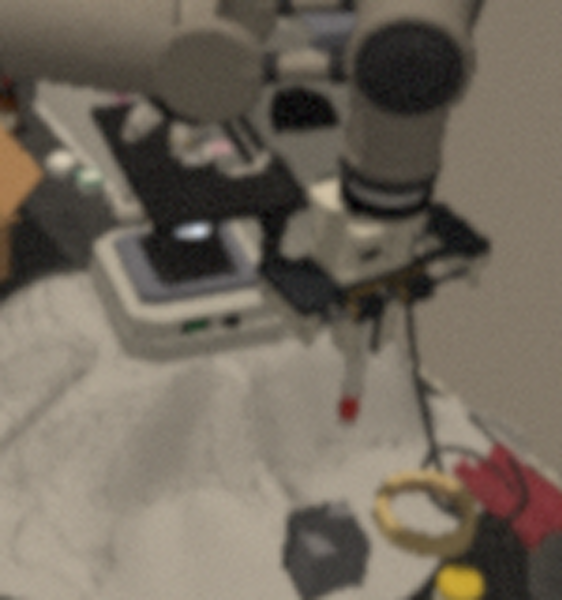

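The marker is out, its red lower end at crop (348,408). Carrying it round to the carton at height.

```bash
python3 -m creep '[{"dx":-0.05,"dy":0,"dz":0.008,"rx":0,"ry":0,"rz":0,"gripper":0.1},{"dx":-0.1,"dy":0,"dz":0.016,"rx":0,"ry":0,"rz":0,"gripper":0.1},{"dx":-0.15,"dy":0,"dz":0.024,"rx":0,"ry":0,"rz":0,"gripper":0.1},{"dx":-0.195,"dy":0,"dz":0.035,"rx":0,"ry":0,"rz":0,"gripper":0.1},{"dx":-0.23,"dy":0,"dz":0.075,"rx":0,"ry":0,"rz":0,"gripper":0.1},{"dx":-0.26,"dy":0,"dz":0.125,"rx":0,"ry":0,"rz":0,"gripper":0.1},{"dx":-0.284,"dy":0,"dz":0.17,"rx":0,"ry":0,"rz":0,"gripper":0.1},{"dx":-0.278,"dy":0,"dz":0.22,"rx":0,"ry":0,"rz":0,"gripper":0.1},{"dx":-0.268,"dy":0,"dz":0.27,"rx":0,"ry":0,"rz":0,"gripper":0.1},{"dx":-0.258,"dy":0,"dz":0.32,"rx":0,"ry":0,"rz":0,"gripper":0.1},{"dx":-0.248,"dy":0,"dz":0.37,"rx":0,"ry":0,"rz":0,"gripper":0.1},{"dx":-0.235,"dy":0,"dz":0.42,"rx":0,"ry":0,"rz":0,"gripper":0.1},{"dx":-0.22,"dy":0,"dz":0.47,"rx":0,"ry":0,"rz":0,"gripper":0.1},{"dx":-0.199,"dy":0,"dz":0.515,"rx":0,"ry":0,"rz":0,"gripper":0.1},{"dx":-0.17,"dy":0,"dz":0.555,"rx":0,"ry":0,"rz":0,"gripper":0.1},{"dx":-0.14,"dy":0,"dz":0.6,"rx":0,"ry":0,"rz":0,"gripper":0.1},{"dx":-0.1,"dy":0,"dz":0.645,"rx":0,"ry":0,"rz":0,"gripper":0.1},{"dx":-0.098,"dy":0,"dz":0.657,"rx":0,"ry":0,"rz":0,"gripper":0.1},{"dx":-0.098,"dy":0,"dz":0.657,"rx":0,"ry":0,"rz":0,"gripper":0.1},{"dx":-0.098,"dy":0,"dz":0.657,"rx":0,"ry":0,"rz":0,"gripper":0.1}]' 20
python3 plan.py c .03 0 .3 0
```

```text
time: 26.88
tool_pos: [0.5334, 0.1942, 0.3085]
tool_rot: [-1.572, 0.001, -0.104]
contact_force: [0.1, 0.5, 0.1]
opening: 0.0177
t 26.88 pos [0.5334 0.1942 0.3085] rot [-1.572e+00  1.000e-03 -1.040e-01] F [0.1 0.5 0.1] op 0.0177 q [ 0.21  0.38  1.28 -0.    1.48  0.32]
[0.5345 0.1951]
d [0.001  0.0085 0.001 ] r [ 0.001 -0.001 -0.001] dist 0.009 rows 1
```

```bash
python3 -m creep '[{"dx":0,"dy":0,"dz":0,"rx":0.15,"ry":0,"rz":0,"gripper":0.1},{"dx":0,"dy":0,"dz":0,"rx":0.3,"ry":0,"rz":0,"gripper":0.1},{"dx":0,"dy":0,"dz":0,"rx":0.45,"ry":0,"rz":0,"gripper":0.1},{"dx":0,"dy":0,"dz":0,"rx":0.5,"ry":0,"rz":0,"gripper":0.1},{"dx":0,"dy":0,"dz":0,"rx":0.5,"ry":0,"rz":0,"gripper":0.1}]' 20
python3 plan.py
```

```text
time: 27.5
tool_pos: [0.5338, 0.1933, 0.3089]
tool_rot: [-1.072, 0.0, -0.106]
contact_force: [-0.3, 0.8, -0.3]
opening: 0.0178
t 27.5 pos [0.5338 0.1933 0.3089] rot [-1.072  0.    -0.106] F [-0.3  0.8 -0.3] op 0.0178 q [-0.05  0.31  1.49  0.51  1.34 -0.06]
```

```bash
cat > planr.py <<'E'
import sys
from h import *
from plan import c2w,CY
xc,yc,z,tilt=map(float,sys.argv[1:5])
s,M,t=tool(); T=R.from_euler('xyz',[-np.pi/2+tilt,0,CY]).as_matrix()
w=c2w(xc,yc)
print(t.round(4),'d',(M.T@(np.array([*w,z])-t)).round(4),'r',R.from_matrix(M.T@T).as_rotvec().round(3))
E
python3 planr.py .022 0 .25 .7; python3 planr.py .022 0 .16 .7;python3 planr.py .022 0 .10 .7
```

```text
[0.5338 0.1933 0.3089] d [-0.0074  0.0526 -0.0265] r [ 0.201 -0.003  0.002]
[0.5338 0.1933 0.3089] d [-0.0074  0.1316 -0.0696] r [ 0.201 -0.003  0.002]
[0.5338 0.1933 0.3089] d [-0.0074  0.1843 -0.0983] r [ 0.201 -0.003  0.002]
```

```bash
python3 -m creep '[{"dx":-0.007,"dy":0,"dz":0,"rx":0.1,"ry":0,"rz":0,"gripper":0.1},{"dx":-0.007,"dy":0.02,"dz":-0.01,"rx":0.2,"ry":0,"rz":0,"gripper":0.1},{"dx":-0.007,"dy":0.053,"dz":-0.027,"rx":0.2,"ry":0,"rz":0,"gripper":0.1},{"dx":-0.007,"dy":0.08,"dz":-0.042,"rx":0.2,"ry":0,"rz":0,"gripper":0.1},{"dx":-0.007,"dy":0.11,"dz":-0.058,"rx":0.2,"ry":0,"rz":0,"gripper":0.1},{"dx":-0.007,"dy":0.132,"dz":-0.07,"rx":0.2,"ry":0,"rz":0,"gripper":0.1},{"dx":-0.007,"dy":0.132,"dz":-0.07,"rx":0.2,"ry":0,"rz":0,"gripper":0.1}]' 20
python3 planr.py .022 0 .10 .7
python3 - <<'E'
from h import *
grab('scene','c11s.png',(150,60,300,220)); grab('top','c11t.png',(130,140,270,260))
E
```

```text
time: 28.38
tool_pos: [0.5265, 0.1979, 0.1583]
tool_rot: [-0.872, 0.003, -0.102]
contact_force: [-0.6, 0.5, 0.3]
opening: 0.0175
[0.5265 0.1979 0.1583] d [ 0.0004  0.0434 -0.039 ] r [ 0.001 -0.001 -0.003]
```

View pics/c11s.png

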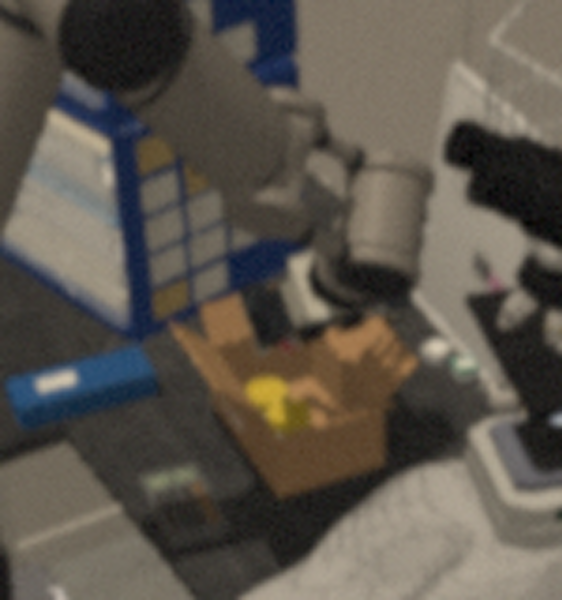

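View pics/c11t.png

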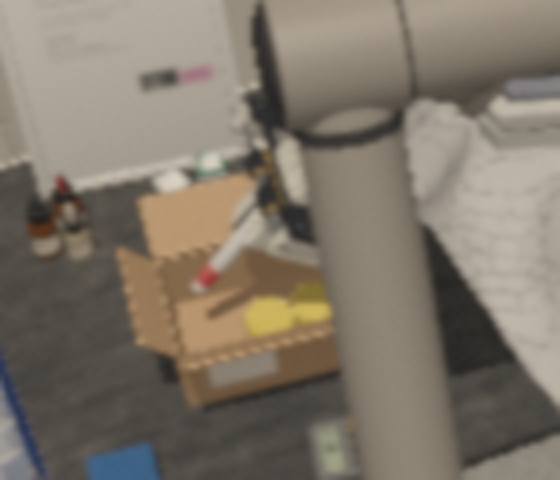

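The marker slopes into the free strip beyond the jars (red end at top crop (205,278)). Lowering gently.

```bash
python3 -m creep '[{"dx":0,"dy":0.008,"dz":-0.007,"rx":0,"ry":0,"rz":0,"gripper":0.1},{"dx":0,"dy":0.016,"dz":-0.014,"rx":0,"ry":0,"rz":0,"gripper":0.1},{"dx":0,"dy":0.024,"dz":-0.022,"rx":0,"ry":0,"rz":0,"gripper":0.1},{"dx":0,"dy":0.031,"dz":-0.028,"rx":0,"ry":0,"rz":0,"gripper":0.1},{"dx":0,"dy":0.038,"dz":-0.034,"rx":0,"ry":0,"rz":0,"gripper":0.1},{"dx":0,"dy":0.043,"dz":-0.039,"rx":0,"ry":0,"rz":0,"gripper":0.1},{"dx":0,"dy":0.043,"dz":-0.039,"rx":0,"ry":0,"rz":0,"gripper":0.1}]' 20
python3 - <<'E'
from h import *
grab('scene','c12s.png',(150,60,300,220)); grab('top','c12t.png',(130,140,270,260))
E
```

```text
time: 29.35
tool_pos: [0.5271, 0.1955, 0.1007]
tool_rot: [-0.871, 0.001, -0.103]
contact_force: [0.4, -1.0, 0.2]
opening: 0.0176
```

View pics/c12s.png

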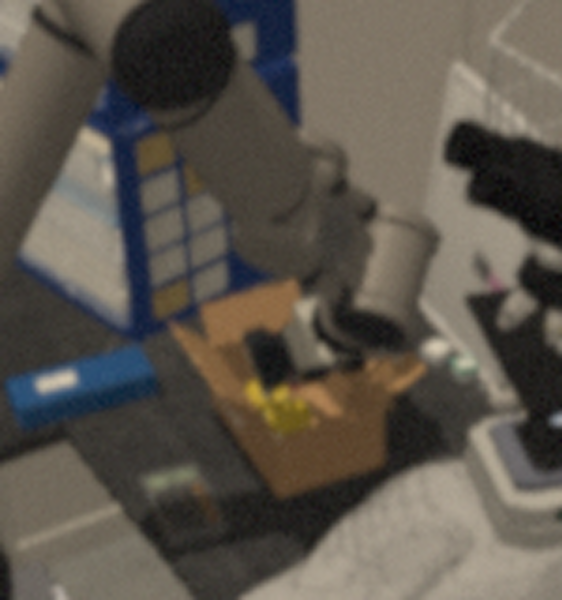

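View pics/c12t.png

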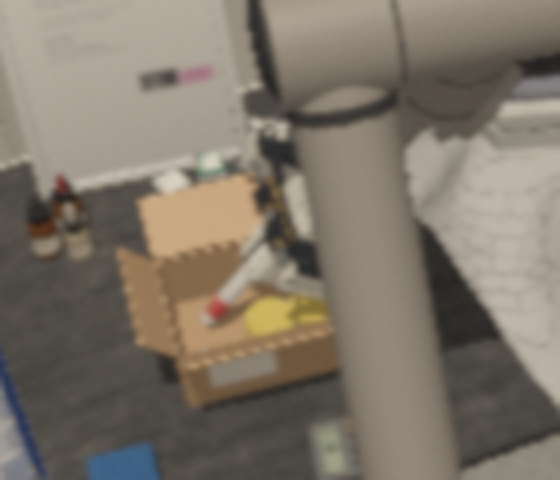

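The lower end is near the floor with no contact. Opening slightly so the marker falls into the strip.

```bash
python3 -m creep '[{"dx":0,"dy":0.004,"dz":-0.004,"rx":0,"ry":0,"rz":0,"gripper":0.42},{"dx":0,"dy":0.004,"dz":-0.004,"rx":0,"ry":0,"rz":0,"gripper":0.42},{"dx":0,"dy":0.004,"dz":-0.004,"rx":0,"ry":0,"rz":0,"gripper":0.42},{"dx":0,"dy":0.004,"dz":-0.004,"rx":0,"ry":0,"rz":0,"gripper":0.42},{"dx":0,"dy":0.004,"dz":-0.004,"rx":0,"ry":0,"rz":0,"gripper":0.42}]' 20
python3 -m creep '[{"dx":0,"dy":-0.02,"dz":0.018,"rx":0,"ry":0,"rz":0,"gripper":0.42},{"dx":0,"dy":-0.05,"dz":0.045,"rx":0,"ry":0,"rz":0,"gripper":0.42},{"dx":0,"dy":-0.08,"dz":0.07,"rx":0,"ry":0,"rz":0,"gripper":0.42},{"dx":0,"dy":-0.12,"dz":0.1,"rx":0,"ry":0,"rz":0,"gripper":0.42},{"dx":0,"dy":-0.15,"dz":0.13,"rx":-0.1,"ry":0,"rz":0,"gripper":0.3},{"dx":0,"dy":-0.15,"dz":0.13,"rx":-0.3,"ry":0,"rz":0,"gripper":0.2},{"dx":0,"dy":-0.15,"dz":0.13,"rx":-0.5,"ry":0,"rz":0,"gripper":0},{"dx":0,"dy":-0.15,"dz":0.13,"rx":-0.7,"ry":0,"rz":0,"gripper":0},{"dx":0,"dy":-0.15,"dz":0.13,"rx":-0.7,"ry":0,"rz":0,"gripper":0}]' 20
python3 - <<'E'
from h import *
grab('scene','c13s.png',(150,60,300,220)); grab('top','c13t.png',(130,140,270,260))
E
python3 plan.py
```

```text
time: 30.08
tool_pos: [0.5273, 0.1951, 0.0957]
tool_rot: [-0.871, -0.0, -0.103]
contact_force: [0.7, 0.1, 0.4]
opening: 0.0389
time: 31.2
tool_pos: [0.5273, 0.1999, 0.2943]
tool_rot: [-1.572, -0.0, -0.099]
contact_force: [-0.1, -0.4, -0.6]
opening: 0.0007
t 31.3 pos [0.5271 0.1987 0.2934] rot [-1.57   0.002 -0.101] F [-0.4  0.2 -0. ] op 0.0009 q [0.22 0.38 1.33 0.   1.43 0.32]
```

View pics/c13s.png

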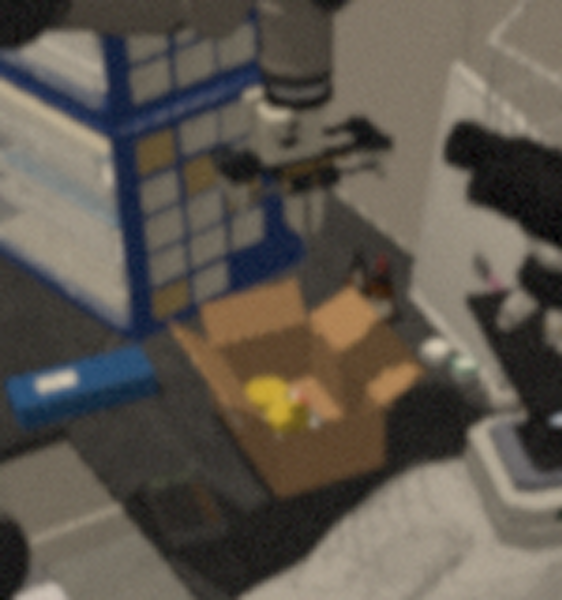

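View pics/c13t.png

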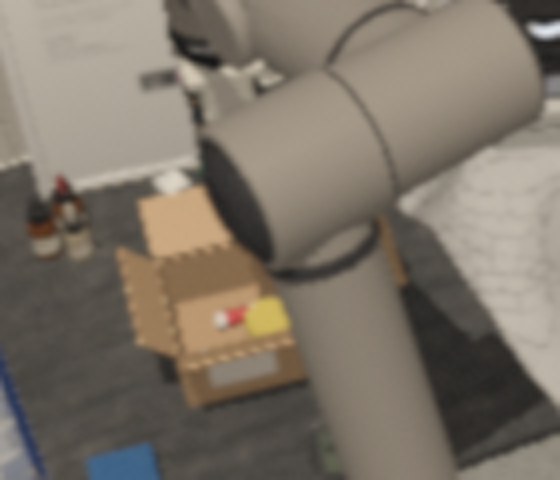

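Marker lies in the carton beside the jars: red end at scene crop (300,398), pale end about (318,425). Checking its height and position.

```bash
python3 - <<'E'
from h import *
from plan import C,CY
np.set_printoptions(precision=3,suppress=True)
def w2c(P): 
    d=P[:,:2]-C; c,s=np.cos(CY),np.sin(CY); return np.c_[c*d[:,0]+s*d[:,1],-s*d[:,0]+c*d[:,1],P[:,2]]
for n,crop in(('scene',(215,150,250,185)),('top',(170,205,215,245))):
    p,d=grab(n,'mk_'+n+'.png',crop,k=14); P=cloud(n,d)[crop[1]:crop[3],crop[0]:crop[2]]
    h=cv2.cvtColor(p,cv2.COLOR_RGB2HSV)[crop[1]:crop[3],crop[0]:crop[2]].astype(int)
    q=w2c(P.reshape(-1,3)); h=h.reshape(-1,3)
    ins=(abs(q[:,0])<.06)&(abs(q[:,1])<.095)&(q[:,2]<.1)
    red=ins&((h[:,0]<7)|(h[:,0]>170))&(h[:,1]>110); 
    pale=ins&(h[:,1]<70)&(h[:,2]>110)
    for k,m in(('red',red),('pale',pale)):
        if m.any(): print(n,k,m.sum(),np.median(q[m],0),q[m].min(0),q[m].max(0))
E
```

```text
scene pale 4 [ 0.019 -0.003  0.02 ] [ 0.017 -0.016  0.019] [0.024 0.    0.026]
top red 13 [0.017 0.035 0.021] [0.008 0.027 0.013] [0.027 0.043 0.029]
top pale 11 [0.022 0.052 0.015] [0.011 0.047 0.001] [0.038 0.058 0.028]
```

View pics/mk_scene.png

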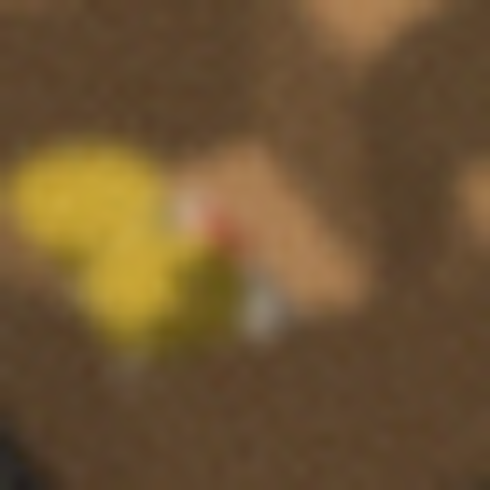

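View pics/mk_top.png

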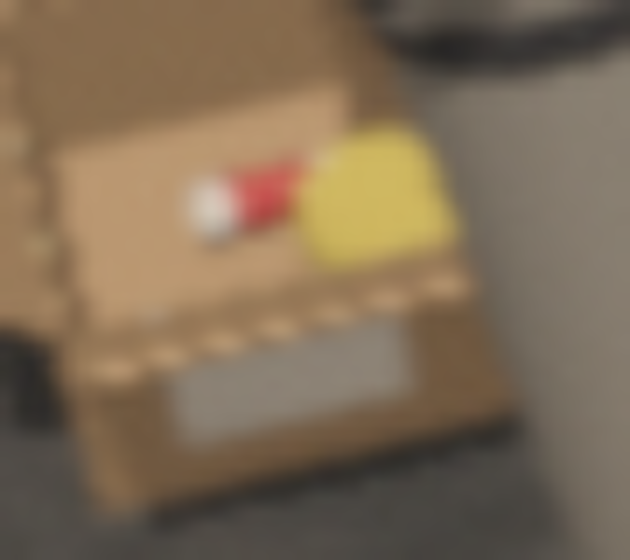

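The marker lies flat in the strip, from carton y about +0.055 to -0.069 and z about 0.015-0.02. Before folding the left flap, I'll check obstacles on that side.

```bash
python3 - <<'E'
from h import *
np.set_printoptions(precision=3,suppress=True)
P=[]
for n in('scene','top'):
    q=cloud(n,np.load(n+'0.npz')['d']).reshape(-1,3);P.append(q[np.isfinite(q).all(1)])
P=np.vstack(P)
q=P[(P[:,2]>.02)&(P[:,2]<.7)&(P[:,0]>.25)&(P[:,0]<.85)&(P[:,1]>.33)&(P[:,1]<.75)]
for x0 in np.arange(.25,.85,.05):
    a=q[(q[:,0]>=x0)&(q[:,0]<x0+.05)]
    print(x0.round(2),len(a),[ (z,a[(a[:,2]>z)&(a[:,2]<z+.14)][:,1].min().round(3) if ((a[:,2]>z)&(a[:,2]<z+.14)).sum()>5 else None) for z in(.02,.16,.3,.44)])
b=P[(P[:,0]>.66)&(P[:,0]<.85)&(P[:,1]>0.0)&(P[:,1]<.4)&(P[:,2]>.03)&(P[:,2]<.6)]
print('back',[(z,np.percentile(b[(b[:,2]>z)&(b[:,2]<z+.1)][:,0],1)) for z in(.03,.13,.23,.33) if ((b[:,2]>z)&(b[:,2]<z+.1)).sum()>5])
E
python3 plan.py c 0 .185 .25 0;python3 plan.py c 0 .165 .117 0
```

```text
0.25 277 [(0.02, np.float64(0.376)), (0.16, None), (0.3, None), (0.44, None)]
0.3 317 [(0.02, np.float64(0.369)), (0.16, np.float64(0.715)), (0.3, None), (0.44, None)]
0.35 8001 [(0.02, np.float64(0.363)), (0.16, np.float64(0.48)), (0.3, np.float64(0.532)), (0.44, np.float64(0.488))]
0.4 5742 [(0.02, np.float64(0.334)), (0.16, np.float64(0.469)), (0.3, np.float64(0.47)), (0.44, np.float64(0.468))]
0.45 1586 [(0.02, np.float64(0.33)), (0.16, np.float64(0.482)), (0.3, np.float64(0.485)), (0.44, np.float64(0.471))]
0.5 1381 [(0.02, np.float64(0.33)), (0.16, np.float64(0.481)), (0.3, None), (0.44, np.float64(0.48))]
0.55 1584 [(0.02, np.float64(0.33)), (0.16, np.float64(0.49)), (0.3, None), (0.44, np.float64(0.49))]
0.6 1648 [(0.02, np.float64(0.499)), (0.16, np.float64(0.495)), (0.3, np.float64(0.502)), (0.44, np.float64(0.501))]
0.65 1393 [(0.02, np.float64(0.345)), (0.16, np.float64(0.507)), (0.3, np.float64(0.504)), (0.44, np.float64(0.515))]
0.7 501 [(0.02, np.float64(0.336)), (0.16, np.float64(0.515)), (0.3, np.float64(0.524)), (0.44, np.float64(0.523))]
0.75 192 [(0.02, np.float64(0.33)), (0.16, None), (0.3, None), (0.44, None)]
0.8 1151 [(0.02, np.float64(0.33)), (0.16, np.float64(0.33)), (0.3, np.float64(0.33)), (0.44, np.float64(0.33))]
back [(0.03, np.float64(0.6853484007880253)), (0.13, np.float64(0.7767590653357153)), (0.23, np.float64(0.7045728192287557)), (0.33, np.float64(0.6981836084104226))]
t 31.4 pos [0.5273 0.1973 0.2935] rot [-1.569  0.002 -0.104] F [ 0.5 -0.2 -0.3] op 0.0007 q [0.22 0.38 1.33 0.   1.43 0.32]
[0.5237 0.3822]
d [-0.0226  0.0438  0.1835] r [-0.002 -0.001 -0.002] dist 0.19 rows 4
t 31.4 pos [0.5273 0.1973 0.2935] rot [-1.569  0.002 -0.104] F [ 0.5 -0.2 -0.3] op 0.0007 q [0.22 0.38 1.33 0.   1.43 0.32]
[0.5217 0.3623]
d [-0.0224  0.1768  0.1633] r [-0.002 -0.001 -0.002] dist 0.242 rows 4
```

Clear: the shelf starts at y≥0.47. Moving the closed fingers outside the left short flap.

```bash
python3 -m creep '[{"dx":-0.022,"dy":0.02,"dz":0.06,"rx":0,"ry":0,"rz":0,"gripper":0},{"dx":-0.022,"dy":0.03,"dz":0.12,"rx":0,"ry":0,"rz":0,"gripper":0},{"dx":-0.022,"dy":0.04,"dz":0.184,"rx":0,"ry":0,"rz":0,"gripper":0},{"dx":-0.022,"dy":0.08,"dz":0.184,"rx":0,"ry":0,"rz":0,"gripper":0},{"dx":-0.022,"dy":0.12,"dz":0.184,"rx":0,"ry":0,"rz":0,"gripper":0},{"dx":-0.022,"dy":0.15,"dz":0.184,"rx":0,"ry":0,"rz":0,"gripper":0},{"dx":-0.022,"dy":0.177,"dz":0.184,"rx":0,"ry":0,"rz":0,"gripper":0},{"dx":-0.022,"dy":0.177,"dz":0.184,"rx":0,"ry":0,"rz":0,"gripper":0}]' 20
python3 - <<'E'
from h import *
grab('scene','f1s.png',(150,60,300,220)); grab('top','f1t.png',(130,140,270,260))
E
python3 plan.py c 0 .075 .117 0
```

```text
time: 32.4
tool_pos: [0.5239, 0.381, 0.1147]
tool_rot: [-1.573, 0.005, -0.106]
contact_force: [0.8, -0.3, 0.1]
opening: 0.0004
t 32.5 pos [0.5254 0.3823 0.1179] rot [-1.57  -0.    -0.105] F [-0.3  0.4  0.5] op 0.0006 q [0.51 0.68 1.31 0.   1.15 0.62]
[0.5124 0.2728]
d [-0.0015  0.0008 -0.1103] r [-0.001 -0.002  0.   ] dist 0.11 rows 2
```

View pics/f1s.png

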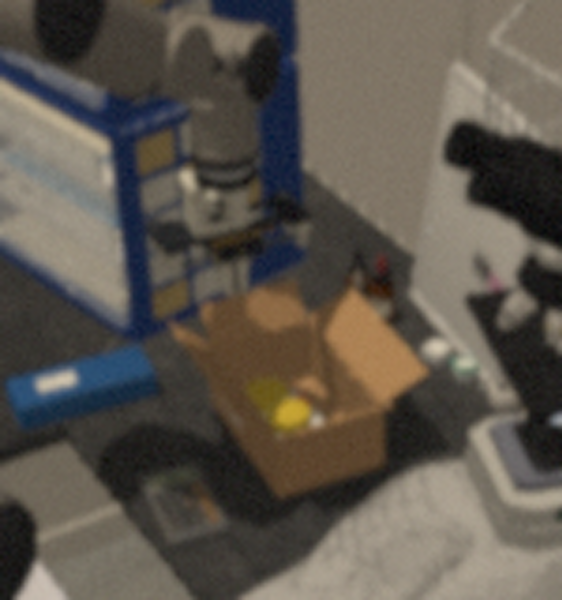

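View pics/f1t.png

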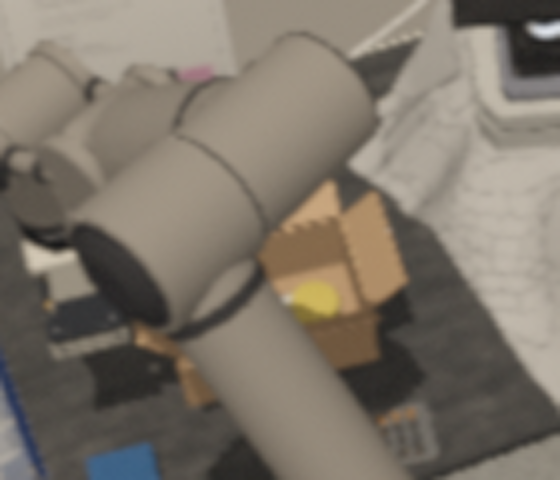

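Fingers stand outside the left flap. Pushing it inward and over.

```bash
python3 -m creep '[{"dx":0,"dy":0,"dz":-0.015,"rx":0,"ry":0,"rz":0,"gripper":0},{"dx":0,"dy":0,"dz":-0.03,"rx":0,"ry":0,"rz":0,"gripper":0},{"dx":0,"dy":0,"dz":-0.042,"rx":0,"ry":0,"rz":0,"gripper":0},{"dx":0,"dy":0,"dz":-0.054,"rx":0,"ry":0,"rz":0,"gripper":0},{"dx":0,"dy":0,"dz":-0.066,"rx":0,"ry":0,"rz":0,"gripper":0},{"dx":0,"dy":0,"dz":-0.078,"rx":0,"ry":0,"rz":0,"gripper":0},{"dx":0,"dy":0,"dz":-0.09,"rx":0,"ry":0,"rz":0,"gripper":0},{"dx":0,"dy":0,"dz":-0.1,"rx":0,"ry":0,"rz":0,"gripper":0},{"dx":0,"dy":0,"dz":-0.11,"rx":0,"ry":0,"rz":0,"gripper":0},{"dx":0,"dy":0,"dz":-0.11,"rx":0,"ry":0,"rz":0,"gripper":0}]' 20
python3 - <<'E'
from h import *
grab('scene','f2s.png',(150,60,300,220))
E
python3 plan.py c 0 .07 .105 0
```

```text
time: 33.75
tool_pos: [0.5132, 0.2726, 0.117]
tool_rot: [-1.572, 0.001, -0.104]
contact_force: [-0.9, 0.8, 0.6]
opening: 0.0005
t 33.8 pos [0.5132 0.2731 0.117 ] rot [-1.571  0.    -0.104] F [ 0.1  0.9 -0.5] op 0.0004 q [ 0.36  0.57  1.53 -0.    1.04  0.46]
[0.5119 0.2678]
d [-0.0008  0.012  -0.0054] r [ 0.001 -0.001 -0.   ] dist 0.013 rows 1
```

View pics/f2s.png

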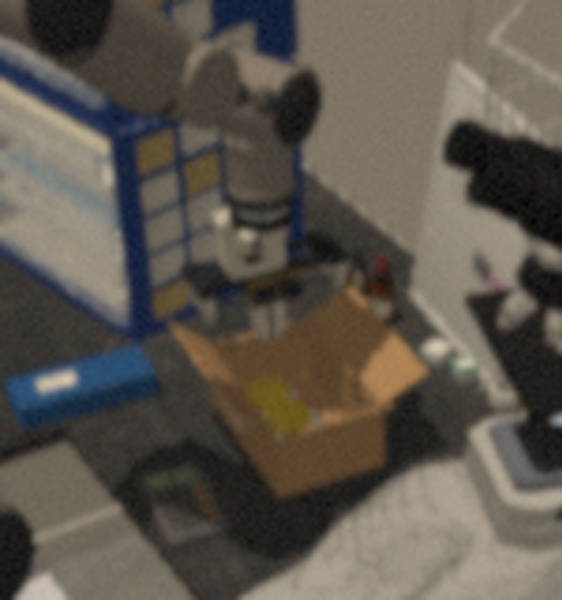

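It has come over inward, so now I press it down.

```bash
python3 -m creep '[{"dx":0,"dy":0.003,"dz":-0.004,"rx":0,"ry":0,"rz":0,"gripper":0},{"dx":0,"dy":0.006,"dz":-0.008,"rx":0,"ry":0,"rz":0,"gripper":0},{"dx":0,"dy":0.009,"dz":-0.01,"rx":0,"ry":0,"rz":0,"gripper":0},{"dx":0,"dy":0.011,"dz":-0.01,"rx":0,"ry":0,"rz":0,"gripper":0},{"dx":0,"dy":0.011,"dz":-0.01,"rx":0,"ry":0,"rz":0,"gripper":0}]' 20
python3 -m creep '[{"dx":0,"dy":0.001,"dz":0,"rx":0,"ry":0,"rz":0,"gripper":0},{"dx":0,"dy":0.001,"dz":0,"rx":0,"ry":0,"rz":0,"gripper":0}]' 20
python3 -m creep '[{"dx":0,"dy":0.001,"dz":0,"rx":0,"ry":0,"rz":0,"gripper":0},{"dx":0,"dy":0.001,"dz":0,"rx":0,"ry":0,"rz":0,"gripper":0}]' 20
python3 - <<'E'
from h import *
grab('scene','f3s.png',(180,110,270,190),k=8)
E
```

```text
time: 34.42
tool_pos: [0.5121, 0.2637, 0.1058]
tool_rot: [-1.571, 0.001, -0.103]
contact_force: [-0.3, -0.2, 0.5]
opening: 0.0001
time: 34.67
tool_pos: [0.5123, 0.2638, 0.1053]
tool_rot: [-1.571, -0.0, -0.103]
contact_force: [-0.0, -1.0, 1.2]
opening: 0.0002
time: 34.92
tool_pos: [0.5123, 0.2638, 0.1051]
tool_rot: [-1.571, -0.001, -0.103]
contact_force: [-2.1, -1.4, 7.6]
opening: 0.0006
```

View pics/f3s.png

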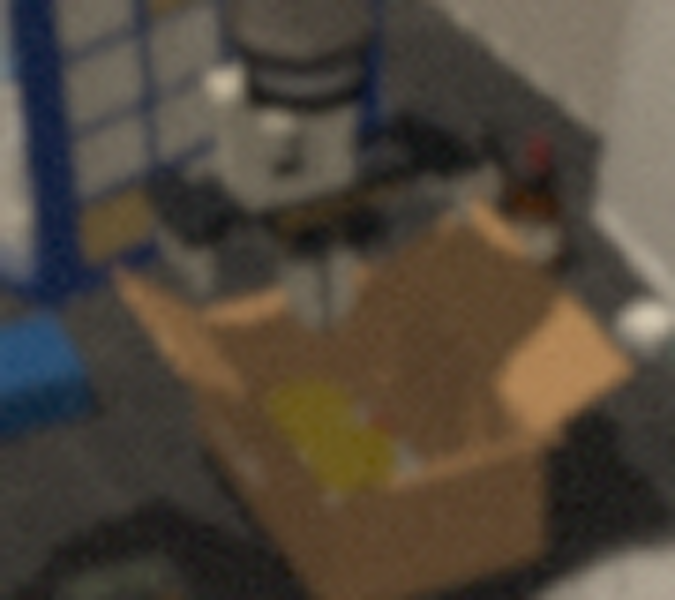

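Flat: 7.6 N reaction with the tips at z=0.088. Checking microscope clearance for the right flap.

```bash
python3 - <<'E'
from h import *
np.set_printoptions(precision=3,suppress=True)
p1,d1=read_camera('scene')
P=[cloud('scene',d1).reshape(-1,3),cloud('top',np.load('top0.npz')['d']).reshape(-1,3)]
for P in P:
    P=P[np.isfinite(P).all(1)]
    q=P[(P[:,2]>.09)&(P[:,2]<.6)&(P[:,0]>.4)&(P[:,0]<.75)&(P[:,1]>-.25)&(P[:,1]<.06)]
    for z in np.arange(.1,.6,.1):
        a=q[(q[:,2]>=z)&(q[:,2]<z+.1)]
        if len(a)>3: print(z.round(1),len(a),'xmin',np.percentile(a[:,0],[0,2]),'ymax',np.percentile(a[:,1],[98,100]),'xmin where y>-.15',a[a[:,1]>-.15][:,0].min() if (a[:,1]>-.15).any() else None)
E
python3 plan.py c 0 -.06 .25 0; python3 plan.py c 0 -.175 .25 0 ; python3 plan.py c 0 -.175 .117 0
```

```text
0.1 1697 xmin [0.45  0.473] ymax [-0.067  0.059] xmin where y>-.15 0.48802960735095796
0.2 308 xmin [0.57  0.575] ymax [-0.167 -0.149] xmin where y>-.15 0.586712867874168
0.3 1694 xmin [0.507 0.522] ymax [-0.071 -0.047] xmin where y>-.15 0.5372257284563646
0.4 1518 xmin [0.507 0.528] ymax [0.036 0.06 ] xmin where y>-.15 0.5689396947987884
0.5 839 xmin [0.48  0.486] ymax [-0.09   0.033] xmin where y>-.15 0.5023293384293339
0.1 1317 xmin [0.472 0.498] ymax [-0.054 -0.035] xmin where y>-.15 0.4719274704861246
0.2 147 xmin [0.567 0.571] ymax [-0.142 -0.139] xmin where y>-.15 0.5817175928441484
0.3 1429 xmin [0.507 0.522] ymax [0.047 0.06 ] xmin where y>-.15 0.537915621486912
0.4 657 xmin [0.528 0.539] ymax [0.056 0.06 ] xmin where y>-.15 0.5389600976068779
0.5 693 xmin [0.477 0.485] ymax [-0.036  0.057] xmin where y>-.15 0.5002185906642976
t 35.02 pos [0.5123 0.2638 0.1051] rot [-1.571e+00 -1.000e-03 -1.030e-01] F [-2.7 -1.   7.3] op 0.0007 q [ 0.34  0.57  1.56 -0.    1.01  0.45]
[0.4985 0.1385]
d [-0.0007 -0.1449 -0.126 ] r [-0.     0.     0.001] dist 0.192 rows 4
t 35.02 pos [0.5123 0.2638 0.1051] rot [-1.571e+00 -1.000e-03 -1.030e-01] F [-2.7 -1.   7.3] op 0.0007 q [ 0.34  0.57  1.56 -0.    1.01  0.45]
[0.4867 0.0241]
d [-0.0008 -0.1449 -0.241 ] r [-0.     0.     0.001] dist 0.281 rows 5
t 35.02 pos [0.5123 0.2638 0.1051] rot [-1.571e+00 -1.000e-03 -1.030e-01] F [-2.7 -1.   7.3] op 0.0007 q [ 0.34  0.57  1.56 -0.    1.01  0.45]
[0.4867 0.0241]
d [-0.0009 -0.0119 -0.241 ] r [-0.     0.     0.001] dist 0.241 rows 4
```

```bash
python3 - <<'E'
from h import *
np.set_printoptions(precision=3,suppress=True)
s,M,t=tool()
for n in('scene','top'):
    p,d=read_camera(n);P=cloud(n,d).reshape(-1,3);P=P[np.isfinite(P).all(1)]
    d=P-t; q=s['qpos'][0]; r=d[:,:2]@np.array([np.cos(q),np.sin(q)]); nn=d[:,:2]@np.array([-np.sin(q),np.cos(q)])
    for z in np.arange(.05,.5,.05):
        k=(d[:,2]>z)&(d[:,2]<z+.05)&(abs(r)<.16)&(abs(nn)<.18)
        if k.sum()>5: print(n,z.round(2),k.sum(),'r',np.percentile(r[k],[2,98]),'n',np.percentile(nn[k],[2,98]))
E
```

```text
scene 0.05 492 r [-0.098  0.083] n [-0.068  0.058]
scene 0.1 189 r [-0.06   0.001] n [-0.033  0.046]
scene 0.15 190 r [-0.049  0.018] n [-0.039  0.031]
scene 0.2 178 r [-0.043  0.015] n [-0.038  0.02 ]
scene 0.25 216 r [-0.048  0.027] n [-0.07   0.025]
scene 0.3 351 r [-0.146  0.029] n [-0.07  0.03]
scene 0.35 182 r [-0.159 -0.078] n [-0.064 -0.04 ]
scene 0.4 136 r [-0.158 -0.1  ] n [-0.062 -0.015]
top 0.05 189 r [-0.091  0.006] n [0.021 0.067]
top 0.1 28 r [-0.095 -0.017] n [0.029 0.057]
top 0.25 19 r [-0.031  0.025] n [0.057 0.07 ]
top 0.3 512 r [-0.049  0.027] n [-0.058  0.068]
top 0.35 31 r [-0.1    0.003] n [-0.055  0.058]
top 0.4 108 r [-0.139 -0.095] n [-0.057  0.058]
top 0.45 13 r [-0.158 -0.141] n [0.003 0.032]
```

Wrist extends ±70 mm sideways, so I'll work the right flap 35 mm to the near side to stay clear of the microscope.

```bash
python3 -m creep '[{"dx":0,"dy":-0.04,"dz":0,"rx":0,"ry":0,"rz":0,"gripper":0},{"dx":0,"dy":-0.1,"dz":0,"rx":0,"ry":0,"rz":0,"gripper":0},{"dx":-0.01,"dy":-0.145,"dz":-0.03,"rx":0,"ry":0,"rz":0,"gripper":0},{"dx":-0.02,"dy":-0.145,"dz":-0.08,"rx":0,"ry":0,"rz":0,"gripper":0},{"dx":-0.036,"dy":-0.145,"dz":-0.13,"rx":0,"ry":0,"rz":0,"gripper":0},{"dx":-0.036,"dy":-0.145,"dz":-0.18,"rx":0,"ry":0,"rz":0,"gripper":0},{"dx":-0.036,"dy":-0.145,"dz":-0.215,"rx":0,"ry":0,"rz":0,"gripper":0},{"dx":-0.036,"dy":-0.145,"dz":-0.233,"rx":0,"ry":0,"rz":0,"gripper":0},{"dx":-0.036,"dy":-0.11,"dz":-0.233,"rx":0,"ry":0,"rz":0,"gripper":0},{"dx":-0.036,"dy":-0.08,"dz":-0.233,"rx":0,"ry":0,"rz":0,"gripper":0},{"dx":-0.036,"dy":-0.08,"dz":-0.233,"rx":0,"ry":0,"rz":0,"gripper":0}]' 20
python3 - <<'E'
from h import *
grab('scene','f4s.png',(150,60,300,220)); grab('top','f4t.png',(130,140,270,260))
E
python3 plan.py c -.035 -.165 .117 0
```

```text
time: 36.5
tool_pos: [0.4512, 0.0358, 0.1826]
tool_rot: [-1.571, 0.005, -0.103]
contact_force: [0.2, -0.2, 0.3]
opening: 0.0008
t 36.6 pos [0.4529 0.0357 0.1849] rot [-1.571e+00 -1.000e-03 -1.030e-01] F [-0.5  0.5  0.9] op 0.0006 q [-0.09  0.28  1.8  -0.    1.07  0.01]
[0.4529 0.0377]
d [-0.0003  0.0679  0.0019] r [0.    0.    0.001] dist 0.068 rows 2
```

View pics/f4s.png

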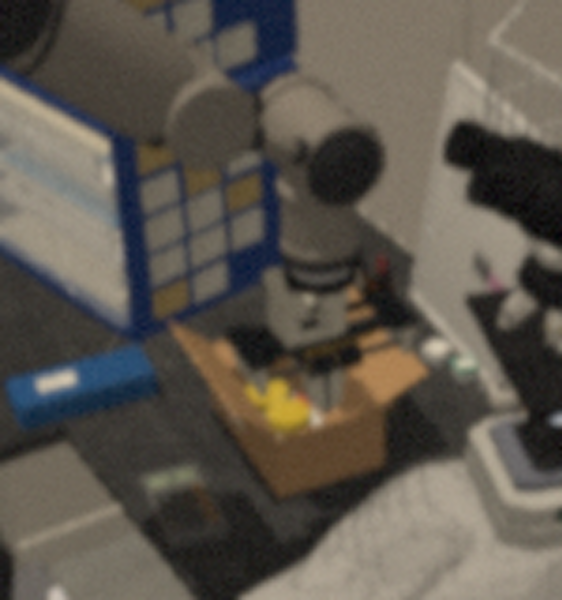

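View pics/f4t.png

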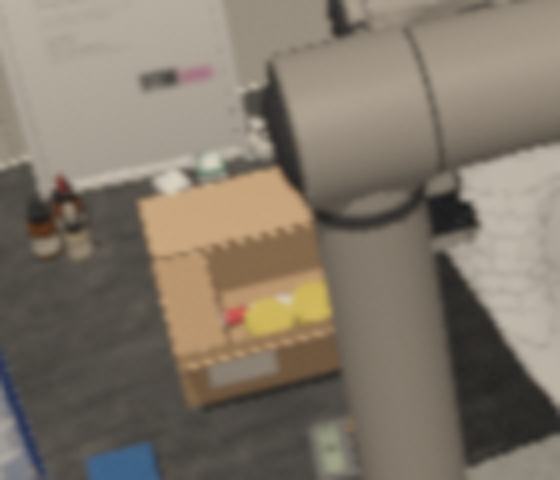

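Left flap is flat (top crop (185,300)) and the jars and marker are undisturbed. Lowering outside the right flap.

```bash
python3 -m creep '[{"dx":0,"dy":0.02,"dz":0,"rx":0,"ry":0,"rz":0,"gripper":0},{"dx":0,"dy":0.04,"dz":0,"rx":0,"ry":0,"rz":0,"gripper":0},{"dx":0,"dy":0.056,"dz":0,"rx":0,"ry":0,"rz":0,"gripper":0},{"dx":0,"dy":0.068,"dz":0,"rx":0,"ry":0,"rz":0,"gripper":0},{"dx":0,"dy":0.068,"dz":0,"rx":0,"ry":0,"rz":0,"gripper":0}]' 20
python3 - <<'E'
from h import *
grab('scene','f5s.png',(180,110,270,190),k=8)
E
```

```text
time: 37.22
tool_pos: [0.4527, 0.0358, 0.1163]
tool_rot: [-1.571, 0.0, -0.103]
contact_force: [-0.3, 0.0, 0.6]
opening: 0.0002
```

View pics/f5s.png

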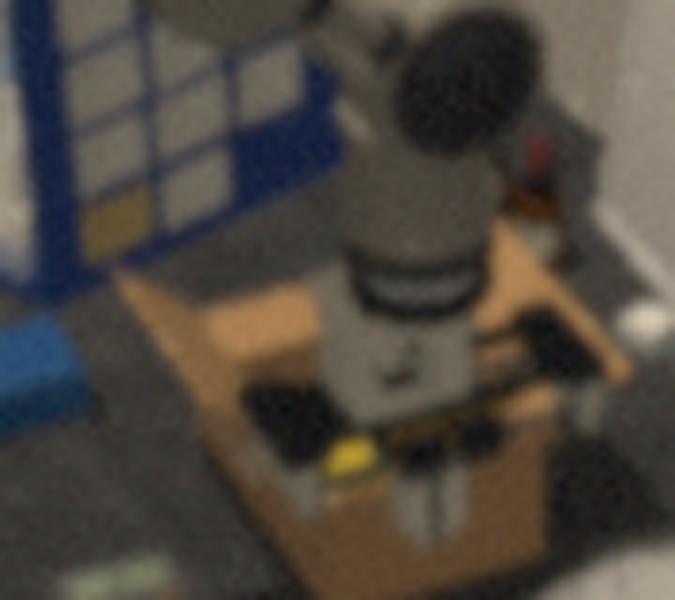

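The fingers stand outside the flap with no contact. Pushing it inward, then pressing.

```bash
python3 -m creep '[{"dx":0,"dy":0,"dz":0.012,"rx":0,"ry":0,"rz":0,"gripper":0},{"dx":0,"dy":0,"dz":0.024,"rx":0,"ry":0,"rz":0,"gripper":0},{"dx":0,"dy":0,"dz":0.036,"rx":0,"ry":0,"rz":0,"gripper":0},{"dx":0,"dy":0,"dz":0.048,"rx":0,"ry":0,"rz":0,"gripper":0},{"dx":0,"dy":0,"dz":0.06,"rx":0,"ry":0,"rz":0,"gripper":0},{"dx":0,"dy":0,"dz":0.072,"rx":0,"ry":0,"rz":0,"gripper":0},{"dx":0,"dy":0,"dz":0.083,"rx":0,"ry":0,"rz":0,"gripper":0},{"dx":0,"dy":0,"dz":0.092,"rx":0,"ry":0,"rz":0,"gripper":0},{"dx":0.015,"dy":0,"dz":0.098,"rx":0,"ry":0,"rz":0,"gripper":0},{"dx":0.03,"dy":0.003,"dz":0.101,"rx":0,"ry":0,"rz":0,"gripper":0},{"dx":0.036,"dy":0.006,"dz":0.102,"rx":0,"ry":0,"rz":0,"gripper":0},{"dx":0.036,"dy":0.009,"dz":0.102,"rx":0,"ry":0,"rz":0,"gripper":0},{"dx":0.036,"dy":0.011,"dz":0.102,"rx":0,"ry":0,"rz":0,"gripper":0},{"dx":0.036,"dy":0.012,"dz":0.102,"rx":0,"ry":0,"rz":0,"gripper":0},{"dx":0.036,"dy":0.012,"dz":0.102,"rx":0,"ry":0,"rz":0,"gripper":0}]' 20
python3 -m creep '[{"dx":0,"dy":0.001,"dz":0,"rx":0,"ry":0,"rz":0,"gripper":0},{"dx":0,"dy":0.001,"dz":0,"rx":0,"ry":0,"rz":0,"gripper":0}]' 20
python3 - <<'E'
from h import *
grab('scene','f6s.png',(180,110,270,190),k=8);grab('top','f6t.png',(130,140,270,260))
E
python3 plan.py
```

```text
time: 39.15
tool_pos: [0.4984, 0.1336, 0.1051]
tool_rot: [-1.571, -0.001, -0.103]
contact_force: [-2.9, 1.1, 9.3]
opening: 0.0004
time: 39.4
tool_pos: [0.4985, 0.1336, 0.1049]
tool_rot: [-1.57, -0.001, -0.103]
contact_force: [-4.8, -0.7, 17.0]
opening: 0.0007
t 39.5 pos [0.4985 0.1336 0.1049] rot [-1.57e+00 -1.00e-03 -1.03e-01] F [-4.6  0.3 16. ] op 0.0003 q [0.11 0.48 1.73 0.   0.92 0.22]
```

View pics/f6s.png

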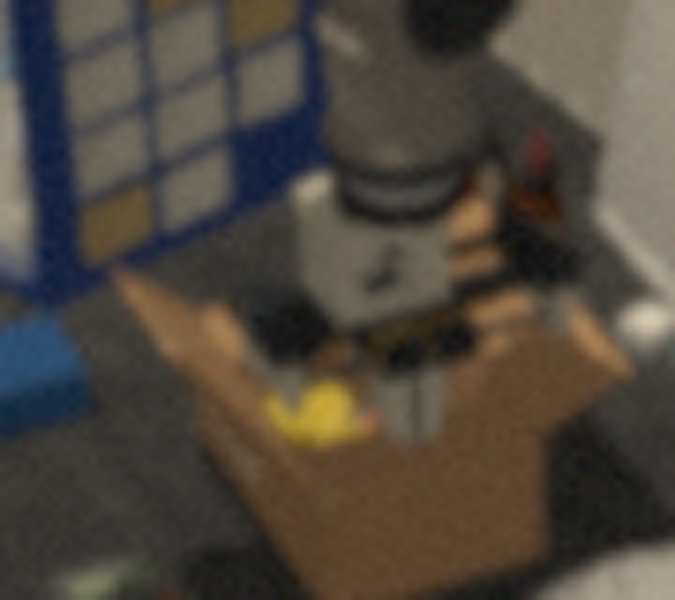

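View pics/f6t.png

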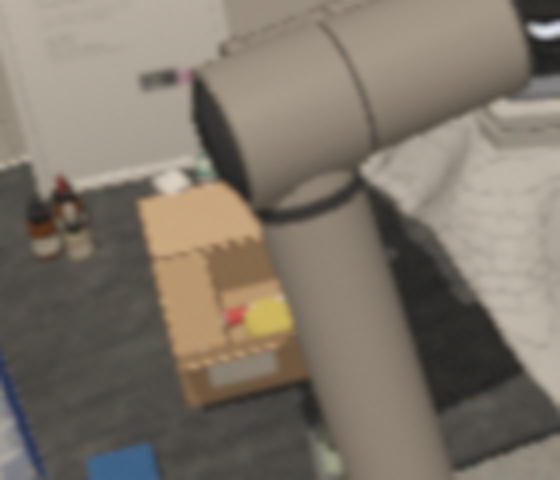

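Right flap is down (17 N against the stop). Rising, then checking both flaps' heights and the space behind the carton.

```bash
python3 -m creep '[{"dx":0,"dy":-0.04,"dz":0,"rx":0,"ry":0,"rz":0,"gripper":0},{"dx":0,"dy":-0.1,"dz":0,"rx":0,"ry":0,"rz":0,"gripper":0},{"dx":0,"dy":-0.16,"dz":0,"rx":0,"ry":0,"rz":0,"gripper":0},{"dx":0,"dy":-0.18,"dz":0,"rx":0,"ry":0,"rz":0,"gripper":0},{"dx":0,"dy":-0.18,"dz":0,"rx":0,"ry":0,"rz":0,"gripper":0}]' 20
python3 - <<'E'
from h import *
from plan import C,CY
np.set_printoptions(precision=3,suppress=True)
def w2c(P): 
    d=P[...,:2]-C; c,s=np.cos(CY),np.sin(CY); return np.stack([c*d[...,0]+s*d[...,1],-s*d[...,0]+c*d[...,1],P[...,2]],-1)
A=[]
for n in('scene','top'):
    p,d=grab(n,'f7_'+n+'.png',(150,60,300,220) if n=='scene' else (130,140,270,260)); q=w2c(cloud(n,d)).reshape(-1,3); q=q[np.isfinite(q).all(1)]; A.append(q)
    for k,s in(('l',1),('r',-1)):
        m=(abs(q[:,0])<.045)&(s*q[:,1]>.06)&(s*q[:,1]<.095)&(q[:,2]<.16)
        if m.sum()>3: print(n,'flap',k,m.sum(),'z',np.percentile(q[m][:,2],[10,50,90]))
    m=(abs(q[:,1])<.08)&(q[:,0]>.075)&(q[:,0]<.14)&(q[:,2]>.08)&(q[:,2]<.18)
    if m.sum()>10:
        a=q[m]; f=np.polyfit(a[:,0],a[:,2],1); print(n,'far slope',f,'angle',np.pi-np.arctan(f[0]),'zmax',np.percentile(a[:,2],98),'xmax',np.percentile(a[:,0],98))
    m=(abs(q[:,1])<.08)&(q[:,0]<-.075)&(q[:,0]>-.14)&(q[:,2]>.08)&(q[:,2]<.18)
    if m.sum()>10:
        a=q[m]; f=np.polyfit(a[:,0],a[:,2],1); print(n,'near slope',f,'angle',np.pi-np.arctan(-f[0]))
# behind: from initial clouds
for n in('scene','top'):
    q=w2c(cloud(n,np.load(n+'0.npz')['d'])).reshape(-1,3); q=q[np.isfinite(q).all(1)]
    for z in(.02,.06,.1,.15,.2,.3,.4,.5):
        m=(q[:,0]>.14)&(abs(q[:,1])<.12)&(q[:,2]>z)&(q[:,2]<z+.05)
        if m.sum()>3: print(n,'behind',z,m.sum(),'x_c min',np.percentile(q[m][:,0],[0,5,50]))
E
python3 plan.py
```

```text
time: 40.12
tool_pos: [0.4989, 0.1335, 0.2844]
tool_rot: [-1.57, -0.003, -0.103]
contact_force: [-0.2, 0.4, -0.5]
opening: 0.0005
scene flap l 175 z [-0.746  0.078  0.091]
scene flap r 228 z [-0.744  0.066  0.09 ]
scene far slope [0.422 0.064] angle 2.742028940735924 zmax 0.11862559310422971 xmax 0.12445375816534138
scene near slope [-0.924  0.029] angle 2.39552249380562
top flap l 240 z [-0.744  0.084  0.093]
top flap r 14 z [-0.746 -0.738 -0.732]
top far slope [0.366 0.07 ] angle 2.7905622954763007 zmax 0.12337625975257574 xmax 0.1288626192118032
top near slope [-0.9    0.034] angle 2.4087444273496823
scene behind 0.02 181 x_c min [0.211 0.229 0.263]
scene behind 0.06 63 x_c min [0.265 0.267 0.275]
scene behind 0.1 122 x_c min [0.27  0.274 0.28 ]
scene behind 0.15 172 x_c min [0.276 0.281 0.288]
scene behind 0.2 35 x_c min [0.283 0.287 0.291]
scene behind 0.3 186 x_c min [0.308 0.31  0.348]
scene behind 0.4 355 x_c min [0.204 0.209 0.347]
scene behind 0.5 470 x_c min [0.204 0.261 0.352]
top behind 0.02 494 x_c min [0.211 0.237 0.268]
top behind 0.06 411 x_c min [0.25  0.264 0.276]
top behind 0.1 456 x_c min [0.263 0.269 0.283]
top behind 0.15 420 x_c min [0.269 0.28  0.291]
top behind 0.2 441 x_c min [0.28  0.287 0.299]
top behind 0.3 819 x_c min [0.201 0.226 0.324]
top behind 0.4 597 x_c min [0.203 0.215 0.35 ]
top behind 0.5 708 x_c min [0.197 0.267 0.352]
t 40.23 pos [0.4979 0.1334 0.2818] rot [-1.571  0.002 -0.103] F [-0.   0.4 -0.3] op 0.0005 q [ 0.11  0.3   1.48 -0.    1.37  0.22]
```

View pics/f7_scene.png

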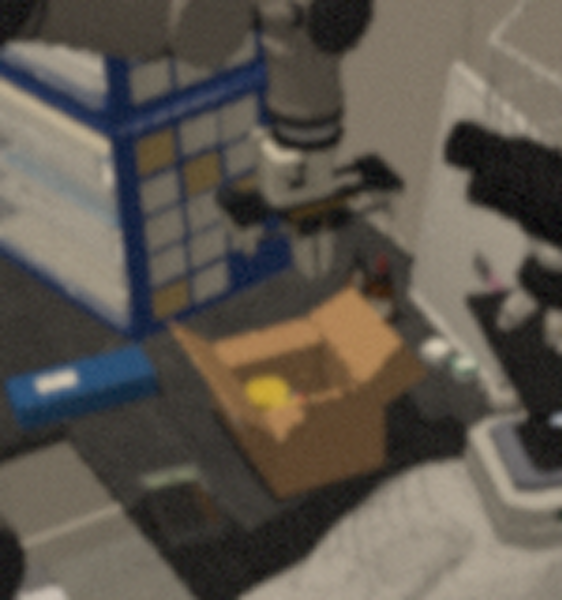

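View pics/f7_top.png

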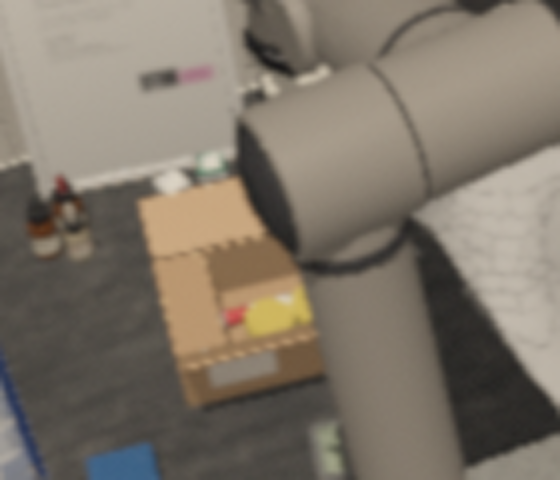

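Short flaps are level (about z 0.085-0.09) and the far flap sits at about 2.77 rad. Checking what lies behind it at wrist height.

```bash
python3 - <<'E'
from h import *
from plan import C,CY
def w2c(P): 
    d=P[...,:2]-C; c,s=np.cos(CY),np.sin(CY); return np.stack([c*d[...,0]+s*d[...,1],-s*d[...,0]+c*d[...,1],P[...,2]],-1)
for n in('scene','top'):
    q=w2c(cloud(n,np.load(n+'0.npz')['d'])).reshape(-1,3); q=q[np.isfinite(q).all(1)]
    for y in(-.12,-.08,-.04,0,.04,.08,.12):
        m=(q[:,0]>.14)&(abs(q[:,1]-y)<.02)&(q[:,2]>.25)&(q[:,2]<.6); a=q[m]
        if len(a)>3: i=a[:,0].argmin(); print(n,y,len(a),a[i].round(3),np.percentile(a[:,0],5).round(3))
E
python3 plan.py c .155 .03 .25 -1.571; python3 plan.py c .155 .03 .119 -1.571
```

```text
scene -0.12 386 [ 0.208 -0.114  0.497] 0.212
scene -0.08 324 [ 0.204 -0.071  0.442] 0.208
scene -0.04 327 [ 0.211 -0.059  0.426] 0.288
scene 0 355 [0.31  0.02  0.327] 0.348
scene 0.04 344 [0.308 0.025 0.324] 0.341
scene 0.08 340 [0.308 0.085 0.302] 0.314
scene 0.12 325 [0.307 0.111 0.295] 0.315
top -0.12 704 [ 0.203 -0.118  0.413] 0.213
top -0.08 772 [ 0.197 -0.067  0.505] 0.208
top -0.04 719 [ 0.26  -0.06   0.434] 0.302
top 0 743 [ 0.294 -0.002  0.299] 0.303
top 0.04 740 [0.295 0.042 0.264] 0.305
top 0.08 738 [0.294 0.075 0.298] 0.306
top 0.12 747 [0.292 0.11  0.27 ] 0.307
t 40.23 pos [0.4979 0.1334 0.2818] rot [-1.571  0.002 -0.103] F [-0.   0.4 -0.3] op 0.0005 q [ 0.11  0.3   1.48 -0.    1.37  0.22]
[0.662  0.2121]
d [0.1551 0.0314 0.0952] r [ 2.000e-03  1.571e+00 -1.000e-03] dist 0.185 rows 9
t 40.23 pos [0.4979 0.1334 0.2818] rot [-1.571  0.002 -0.103] F [-0.   0.4 -0.3] op 0.0005 q [ 0.11  0.3   1.48 -0.    1.37  0.22]
[0.662  0.2121]
d [0.1554 0.1624 0.0953] r [ 2.000e-03  1.571e+00 -1.000e-03] dist 0.244 rows 9
```

The basket is only at y_c<-0.055, so working at y_c≈+0.05 is clear. Turning the fingers 90° and going behind the far flap.

```bash
python3 -m creep '[{"dx":0.0,"dy":0,"dz":0.04,"rx":0,"ry":0.18,"rz":0,"gripper":0},{"dx":0.0,"dy":0,"dz":0.08,"rx":0,"ry":0.36,"rz":0,"gripper":0},{"dx":0.0,"dy":0,"dz":0.115,"rx":0,"ry":0.54,"rz":0,"gripper":0},{"dx":0.01,"dy":0,"dz":0.115,"rx":0,"ry":0.72,"rz":0,"gripper":0},{"dx":0.04,"dy":0,"dz":0.115,"rx":0,"ry":0.9,"rz":0,"gripper":0},{"dx":0.07,"dy":0,"dz":0.115,"rx":0,"ry":1.08,"rz":0,"gripper":0},{"dx":0.1,"dy":0,"dz":0.115,"rx":0,"ry":1.26,"rz":0,"gripper":0},{"dx":0.13,"dy":0,"dz":0.115,"rx":0,"ry":1.44,"rz":0,"gripper":0},{"dx":0.155,"dy":0.03,"dz":0.115,"rx":0,"ry":1.571,"rz":0,"gripper":0},{"dx":0.155,"dy":0.05,"dz":0.115,"rx":0,"ry":1.571,"rz":0,"gripper":0},{"dx":0.155,"dy":0.05,"dz":0.115,"rx":0,"ry":1.571,"rz":0,"gripper":0}]' 20
python3 plan.py c .155 .05 .119 -1.571
python3 - <<'E'
from h import *
grab('scene','f8s.png',(150,60,300,220)); grab('top','f8t.png',(130,120,270,240))
E
```

```text
time: 41.6
tool_pos: [0.6634, 0.2314, 0.2284]
tool_rot: [-1.579, -0.003, -1.674]
contact_force: [0.6, 0.5, 1.0]
opening: 0.0004
t 41.6 pos [0.6634 0.2314 0.2284] rot [-1.579 -0.003 -1.674] F [0.6 0.5 1. ] op 0.0004 q [ 0.23  0.7   0.96 -0.    1.49  1.9 ]
[0.664 0.232]
d [-0.001   0.1094  0.0015] r [ 0.008 -0.     0.003] dist 0.109 rows 2
```

View pics/f8s.png

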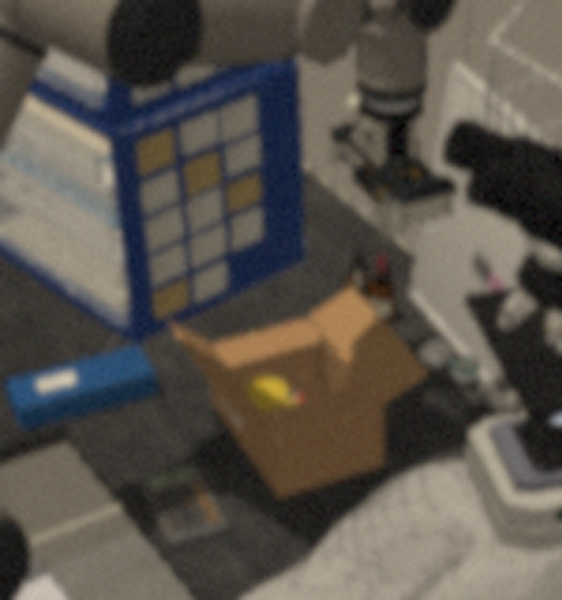

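View pics/f8t.png

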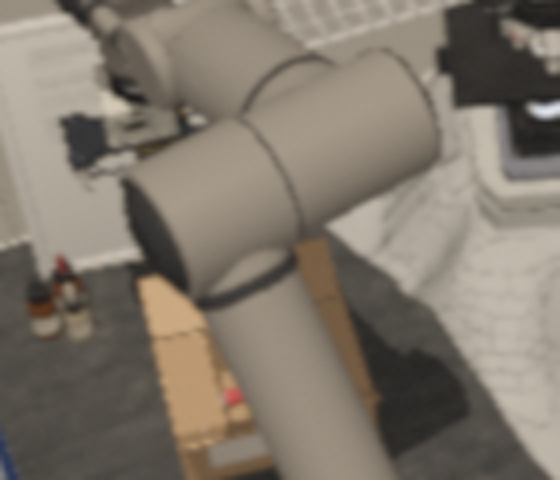

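Both short flaps look flat. Descending behind the far flap.

```bash
python3 -m creep '[{"dx":0,"dy":0.03,"dz":0.002,"rx":0,"ry":0,"rz":0,"gripper":0},{"dx":0,"dy":0.06,"dz":0.002,"rx":0,"ry":0,"rz":0,"gripper":0},{"dx":0,"dy":0.085,"dz":0.002,"rx":0,"ry":0,"rz":0,"gripper":0},{"dx":0,"dy":0.1,"dz":0.002,"rx":0,"ry":0,"rz":0,"gripper":0},{"dx":0,"dy":0.11,"dz":0.002,"rx":0,"ry":0,"rz":0,"gripper":0},{"dx":0,"dy":0.11,"dz":0.002,"rx":0,"ry":0,"rz":0,"gripper":0}]' 20
python3 -m creep '[{"dx":0,"dy":0,"dz":-0.012,"rx":0,"ry":0,"rz":0,"gripper":0},{"dx":0,"dy":0,"dz":-0.024,"rx":0,"ry":0,"rz":0,"gripper":0},{"dx":0,"dy":0,"dz":-0.036,"rx":0,"ry":0,"rz":0,"gripper":0},{"dx":0,"dy":0,"dz":-0.048,"rx":0,"ry":0,"rz":0,"gripper":0},{"dx":0,"dy":0,"dz":-0.058,"rx":0,"ry":0,"rz":0,"gripper":0},{"dx":0,"dy":0,"dz":-0.058,"rx":0,"ry":0,"rz":0,"gripper":0}]' 20
python3 - <<'E'
from h import *
grab('scene','f9s.png',(150,60,300,220))
E
python3 plan.py c .04 .05 .115 -1.571
```

```text
time: 42.45
tool_pos: [0.6668, 0.2317, 0.1232]
tool_rot: [-1.571, -0.0, -1.674]
contact_force: [-0.1, -0.4, -0.3]
opening: 0.0004
time: 43.2
tool_pos: [0.6095, 0.2378, 0.1251]
tool_rot: [-1.568, 0.001, -1.674]
contact_force: [1.4, 0.2, 0.8]
opening: 0.0004
t 43.25 pos [0.6092 0.2377 0.124 ] rot [-1.57   0.    -1.674] F [ 1.2 -0.   0.8] op 0.0002 q [ 0.25  0.68  1.29 -0.    1.17  1.93]
[0.5496 0.2438]
d [ 0.0001  0.0089 -0.0598] r [-0.001  0.    -0.   ] dist 0.061 rows 1
```

View pics/f9s.png

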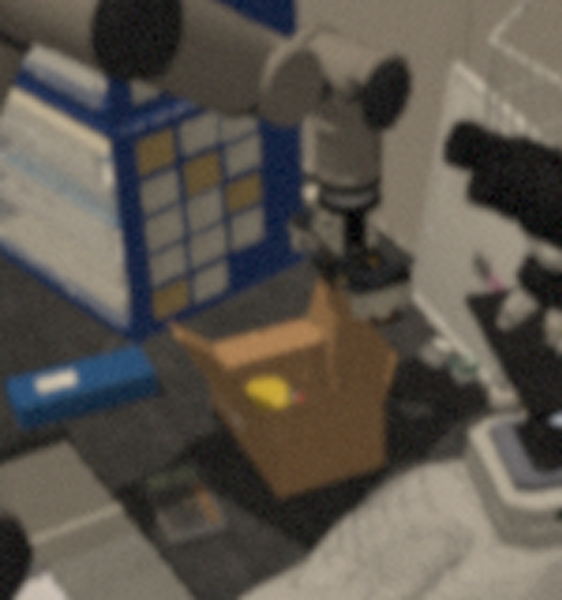

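The far flap is swinging up. Continuing over and pressing down.

```bash
python3 -m creep '[{"dx":0,"dy":0.002,"dz":-0.012,"rx":0,"ry":0,"rz":0,"gripper":0},{"dx":0,"dy":0.003,"dz":-0.024,"rx":0,"ry":0,"rz":0,"gripper":0},{"dx":0,"dy":0.004,"dz":-0.036,"rx":0,"ry":0,"rz":0,"gripper":0},{"dx":0,"dy":0.005,"dz":-0.048,"rx":0,"ry":0,"rz":0,"gripper":0},{"dx":0,"dy":0.006,"dz":-0.058,"rx":0,"ry":0,"rz":0,"gripper":0},{"dx":0.02,"dy":0.008,"dz":-0.066,"rx":0,"ry":0,"rz":0,"gripper":0},{"dx":0.04,"dy":0.01,"dz":-0.07,"rx":0,"ry":0,"rz":0,"gripper":0},{"dx":0.05,"dy":0.012,"dz":-0.07,"rx":0,"ry":0,"rz":0,"gripper":0},{"dx":0.05,"dy":0.014,"dz":-0.07,"rx":0,"ry":0,"rz":0,"gripper":0},{"dx":0.05,"dy":0.015,"dz":-0.07,"rx":0,"ry":0,"rz":0,"gripper":0},{"dx":0.05,"dy":0.015,"dz":-0.07,"rx":0,"ry":0,"rz":0,"gripper":0}]' 20
python3 -m creep '[{"dx":0,"dy":0.001,"dz":0,"rx":0,"ry":0,"rz":0,"gripper":0},{"dx":0,"dy":0.001,"dz":0,"rx":0,"ry":0,"rz":0,"gripper":0}]' 20
python3 - <<'E'
from h import *
grab('scene','f10s.png',(150,60,300,220))
E
python3 plan.py
```

```text
time: 44.62
tool_pos: [0.534, 0.1947, 0.1091]
tool_rot: [-1.571, -0.002, -1.673]
contact_force: [-4.7, -6.3, 11.8]
opening: 0.0006
time: 44.88
tool_pos: [0.534, 0.1947, 0.109]
tool_rot: [-1.571, -0.002, -1.673]
contact_force: [-6.8, -6.6, 18.0]
opening: 0.0005
t 44.92 pos [0.534  0.1947 0.109 ] rot [-1.571 -0.002 -1.673] F [-7.2 -6.8 18. ] op 0.0002 q [ 0.22  0.56  1.58 -0.    1.01  1.89]
```

View pics/f10s.png

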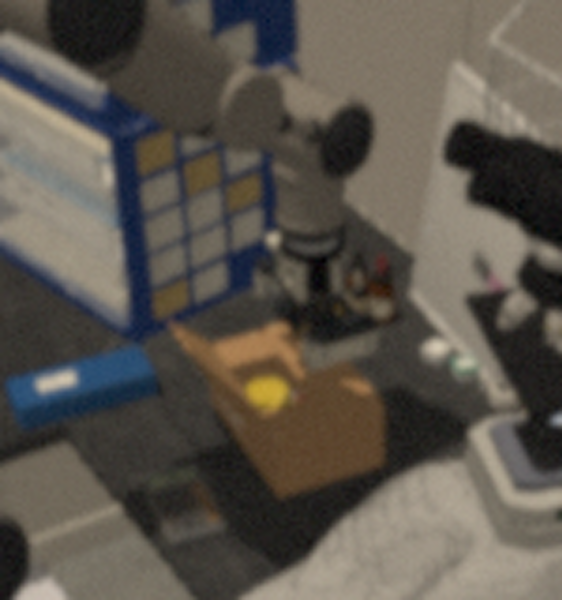

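Far flap is down (18 N, tips at z=0.092). Rising and going to the near side.

```bash
python3 -m creep '[{"dx":0,"dy":-0.05,"dz":0,"rx":0,"ry":0,"rz":0,"gripper":0},{"dx":0,"dy":-0.1,"dz":0,"rx":0,"ry":0,"rz":0,"gripper":0},{"dx":0,"dy":-0.12,"dz":-0.03,"rx":0,"ry":0,"rz":0,"gripper":0},{"dx":0,"dy":-0.12,"dz":-0.08,"rx":0,"ry":0,"rz":0,"gripper":0},{"dx":0,"dy":-0.12,"dz":-0.13,"rx":0,"ry":0,"rz":0,"gripper":0},{"dx":0,"dy":-0.12,"dz":-0.175,"rx":0,"ry":0,"rz":0,"gripper":0},{"dx":0,"dy":-0.08,"dz":-0.178,"rx":0,"ry":0,"rz":0,"gripper":0},{"dx":0,"dy":-0.08,"dz":-0.178,"rx":0,"ry":0,"rz":0,"gripper":0}]' 20
python3 plan.py c -.145 0 .119 -1.571
python3 - <<'E'
from h import *
from plan import C,CY
def w2c(P): 
    d=P[...,:2]-C; c,s=np.cos(CY),np.sin(CY); return np.stack([c*d[...,0]+s*d[...,1],-s*d[...,0]+c*d[...,1],P[...,2]],-1)
p,d=grab('scene','f11s.png',(150,60,300,220)); p,d2=grab('top','f11t.png',(130,140,270,260))
for n,d in(('scene',d),('top',d2)):
    q=w2c(cloud(n,d)).reshape(-1,3); q=q[np.isfinite(q).all(1)]
    for a,b in((.005,.03),(.03,.06)):
        m=(abs(q[:,1])<.09)&(q[:,0]>a)&(q[:,0]<b)&(q[:,2]<.15)&(q[:,2]>0)
        if m.sum()>3: print(n,a,m.sum(),np.percentile(q[m][:,2],[10,50,90]).round(3))
E
```

```text
time: 45.92
tool_pos: [0.3555, 0.2135, 0.1857]
tool_rot: [-1.575, -0.002, -1.673]
contact_force: [0.6, 0.7, 0.1]
opening: 0.0002
t 45.92 pos [0.3555 0.2135 0.1857] rot [-1.575 -0.002 -1.673] F [0.6 0.7 0.1] op 0.0002 q [0.36 0.21 1.89 0.   1.05 2.03]
[0.3605 0.2131]
d [-0.0002  0.0667  0.0053] r [0.004 0.001 0.002] dist 0.067 rows 2
scene 0.005 144 [0.085 0.091 0.095]
scene 0.03 158 [0.087 0.091 0.095]
top 0.005 20 [0.004 0.089 0.098]
top 0.03 67 [0.088 0.093 0.1  ]
```

View pics/f11s.png

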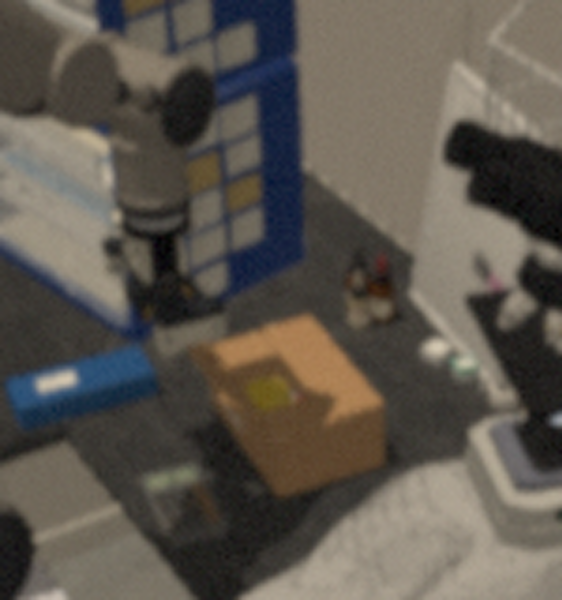

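View pics/f11t.png

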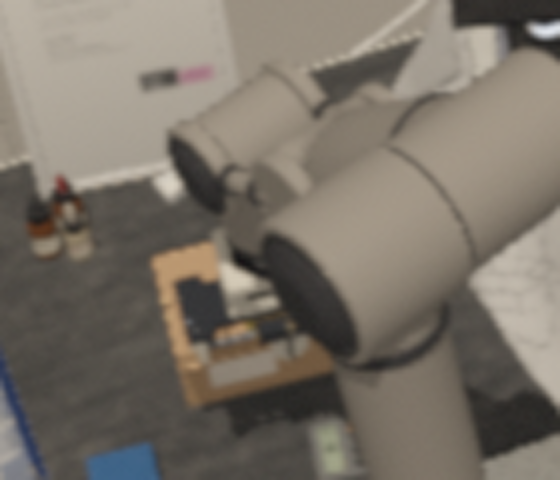

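The far flap lies level (z≈0.091). Descending outside the near flap and pushing it in.

```bash
python3 -m creep '[{"dx":0,"dy":0.03,"dz":0.003,"rx":0,"ry":0,"rz":0,"gripper":0},{"dx":0,"dy":0.05,"dz":0.003,"rx":0,"ry":0,"rz":0,"gripper":0},{"dx":0,"dy":0.062,"dz":0.003,"rx":0,"ry":0,"rz":0,"gripper":0},{"dx":0,"dy":0.062,"dz":0.003,"rx":0,"ry":0,"rz":0,"gripper":0},{"dx":0,"dy":0.062,"dz":0.015,"rx":0,"ry":0,"rz":0,"gripper":0},{"dx":0,"dy":0.062,"dz":0.027,"rx":0,"ry":0,"rz":0,"gripper":0},{"dx":0,"dy":0.062,"dz":0.039,"rx":0,"ry":0,"rz":0,"gripper":0},{"dx":0,"dy":0.062,"dz":0.051,"rx":0,"ry":0,"rz":0,"gripper":0},{"dx":0,"dy":0.062,"dz":0.063,"rx":0,"ry":0,"rz":0,"gripper":0},{"dx":0,"dy":0.062,"dz":0.063,"rx":0,"ry":0,"rz":0,"gripper":0}]' 20
python3 - <<'E'
from h import *
grab('scene','f12s.png',(150,60,300,220))
E
python3 plan.py c -.03 0 .109 -1.571
```

```text
time: 47.28
tool_pos: [0.4211, 0.2068, 0.125]
tool_rot: [-1.57, 0.0, -1.675]
contact_force: [-0.4, 0.4, 0.1]
opening: 0.0005
t 47.33 pos [0.4203 0.2069 0.1249] rot [-1.571 -0.    -1.674] F [-1.1 -0.2 -0.4] op 0.0005 q [ 0.29  0.38  1.84 -0.    0.92  1.97]
[0.4749 0.2013]
d [-0.0001  0.0159  0.0548] r [-0. -0.  0.] dist 0.057 rows 1
```

View pics/f12s.png

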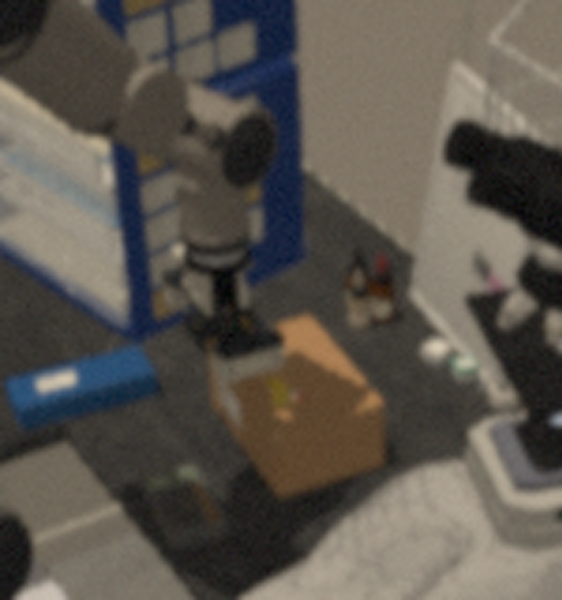

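```bash
python3 -m creep '[{"dx":0,"dy":0.002,"dz":0.012,"rx":0,"ry":0,"rz":0,"gripper":0},{"dx":0,"dy":0.003,"dz":0.024,"rx":0,"ry":0,"rz":0,"gripper":0},{"dx":0,"dy":0.005,"dz":0.036,"rx":0,"ry":0,"rz":0,"gripper":0},{"dx":0,"dy":0.006,"dz":0.045,"rx":0,"ry":0,"rz":0,"gripper":0},{"dx":0,"dy":0.008,"dz":0.052,"rx":0,"ry":0,"rz":0,"gripper":0},{"dx":0,"dy":0.01,"dz":0.056,"rx":0,"ry":0,"rz":0,"gripper":0},{"dx":0,"dy":0.012,"dz":0.056,"rx":0,"ry":0,"rz":0,"gripper":0},{"dx":0,"dy":0.014,"dz":0.056,"rx":0,"ry":0,"rz":0,"gripper":0},{"dx":0,"dy":0.016,"dz":0.056,"rx":0,"ry":0,"rz":0,"gripper":0},{"dx":0,"dy":0.016,"dz":0.056,"rx":0,"ry":0,"rz":0,"gripper":0}]' 20
python3 -m creep '[{"dx":0,"dy":0.001,"dz":0,"rx":0,"ry":0,"rz":0,"gripper":0},{"dx":0,"dy":0.001,"dz":0,"rx":0,"ry":0,"rz":0,"gripper":0}]' 20
python3 - <<'E'
from h import *
grab('scene','f13s.png',(150,60,300,220))
E
python3 plan.py
```

```text
time: 48.58
tool_pos: [0.4756, 0.2013, 0.1093]
tool_rot: [-1.57, 0.0, -1.674]
contact_force: [0.4, -0.1, 1.7]
opening: 0.0004
time: 48.82
tool_pos: [0.4757, 0.2013, 0.1091]
tool_rot: [-1.57, 0.0, -1.674]
contact_force: [-2.4, -1.4, 10.2]
opening: 0.0008
t 48.88 pos [0.4757 0.2013 0.1091] rot [-1.57   0.    -1.674] F [-1.8 -1.3 10.7] op 0.0004 q [ 0.25  0.48  1.73 -0.    0.94  1.93]
```

View pics/f13s.png

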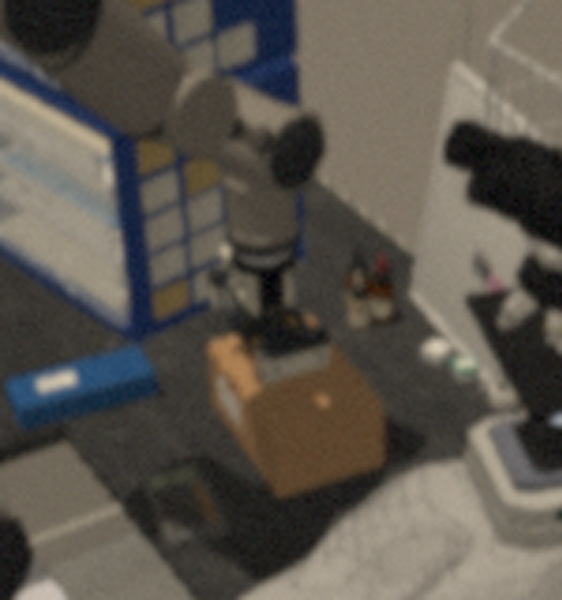

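All four flaps are down. Rising clear and checking the lid.

```bash
python3 -m creep '[{"dx":0,"dy":-0.03,"dz":0,"rx":0,"ry":0,"rz":0,"gripper":0},{"dx":0,"dy":-0.08,"dz":0,"rx":0,"ry":0,"rz":0,"gripper":0},{"dx":0.02,"dy":-0.13,"dz":-0.02,"rx":0,"ry":0,"rz":0,"gripper":0},{"dx":0.07,"dy":-0.18,"dz":-0.04,"rx":0,"ry":0,"rz":0,"gripper":0},{"dx":0.13,"dy":-0.22,"dz":-0.06,"rx":0,"ry":0,"rz":0,"gripper":0},{"dx":0.18,"dy":-0.22,"dz":-0.07,"rx":0,"ry":0,"rz":0,"gripper":0},{"dx":0.22,"dy":-0.22,"dz":-0.08,"rx":0,"ry":0,"rz":0,"gripper":0},{"dx":0.22,"dy":-0.22,"dz":-0.08,"rx":0,"ry":0,"rz":0,"gripper":0},{"dx":0.22,"dy":-0.22,"dz":-0.08,"rx":0,"ry":0,"rz":0,"gripper":0}]' 20
python3 - <<'E'
from h import *
from plan import C,CY
def w2c(P): 
    d=P[...,:2]-C; c,s=np.cos(CY),np.sin(CY); return np.stack([c*d[...,0]+s*d[...,1],-s*d[...,0]+c*d[...,1],P[...,2]],-1)
for n in('scene','top'):
    p,d=grab(n,'e_'+n+'.png',(150,60,300,220) if n=='scene' else (130,140,270,260))
    q=w2c(cloud(n,d)).reshape(-1,3); q=q[np.isfinite(q).all(1)]
    for nm,a,b in(('near edge',-.03,-.005),('near hinge',-.06,-.03),('far edge',.005,.03),('far hinge',.03,.06)):
        m=(abs(q[:,1])<.09)&(q[:,0]>a)&(q[:,0]<b)&(q[:,2]<.15)&(q[:,2]>0)
        if m.sum()>3: print(n,nm,m.sum(),np.percentile(q[m][:,2],[10,50,90]).round(3))
E
python3 plan.py; python3 jars.py end
```

```text
time: 50.0
tool_pos: [0.3733, -0.0091, 0.328]
tool_rot: [-1.571, 0.0, -1.675]
contact_force: [-0.1, 1.0, 1.1]
opening: 0.0006
scene near edge 131 [0.087 0.091 0.095]
scene near hinge 169 [0.087 0.092 0.096]
scene far edge 121 [0.087 0.091 0.094]
scene far hinge 152 [0.087 0.091 0.095]
top near edge 174 [0.087 0.091 0.098]
top near hinge 223 [0.086 0.093 0.099]
top far edge 168 [0.088 0.093 0.099]
top far hinge 193 [0.087 0.093 0.098]
t 50.1 pos [ 0.3735 -0.0084  0.3279] rot [-1.571  0.    -1.672] F [-0.3  0.3 -0.3] op 0.0004 q [-0.23 -0.01  1.72  0.    1.43  1.44]
scene [366 260  13  11 109] [372.2844 265.0917] [ 0.6335 -0.5747  0.0545] [ 0.6205 -0.5856  0.072 ]
top [454  77  16  13 100] [461.63  82.62] [ 0.7453 -1.3728  0.0704] [ 0.7454 -1.3661  0.072 ]
top [338 140   7   6  35] [341.2286 142.6   ] [ 0.6292 -0.5786  0.0564] [ 0.6178 -0.5697  0.072 ]
```

View pics/e_scene.png

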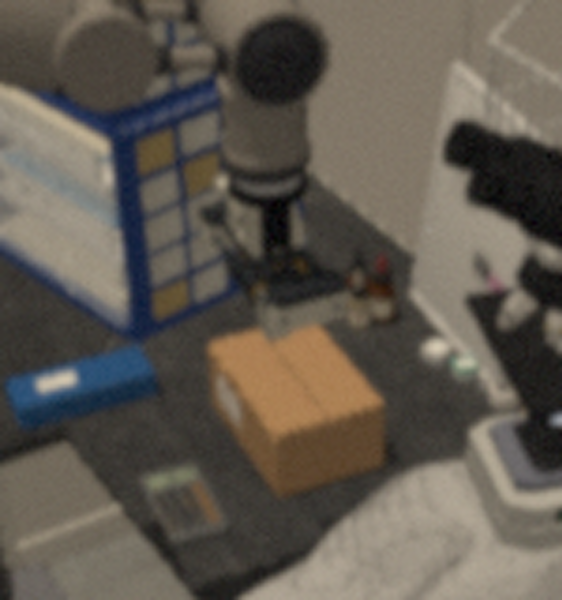

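View pics/topend.png

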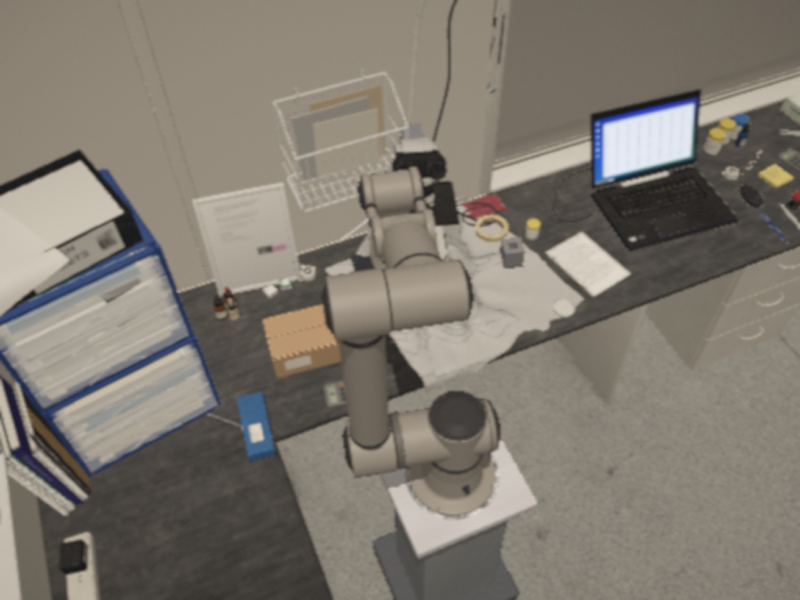

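The carton is closed with its lid level at z≈0.091-0.093 across all four flap bands. The slide box (255,425) and petri dish (565,308) have not moved, and the robot is clear. Handing in.

```bash
python3 -c "
from cell import robot
print(robot.hand_in())"
```

```text
the job is handed in; nothing more can be done
None
```

The carton is packed and closed, and I handed the job in at about 50 s of the 210 s allowed. The hand-in gave no verdict.

**Packing:** Only two jars of the right size were there. A smaller yellow-lidded one about 56 mm tall was a look-alike, so I left it. Both jars stand upright in the carton. The marker is pulled from the stand and lies flat on the floor beside them.

**Closing:** I folded the left short flap, then the right, then the far long flap, then the near one. Each was pressed until it pushed back, with 8 to 18 N.

**Last checks:**
- **Lid:** both long flaps measure level, at z about 0.091 to 0.093 m in both views.
- **Bystanders:** the slide box and petri dish look to be where they were in the pictures, though I did not measure them.
- **Robot:** it stands clear of everything.
- **Contents:** the jars' positions were last measured just after placing and agreed with the plan. The marker was measured about 2 cm above the carton's underside. Both could be seen undisturbed until the long flaps closed; I could not check inside after that.
- **Odd reading:** the gripper showed about 48 mm on the jars, though they are 54 mm wide. Both were lifted and placed securely anyway.

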